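# Stock round with the reader wand on the spice bins

## Robot

A 6-joint arm with a two-finger parallel gripper is mounted at the origin on the work surface. World frame = base frame: x ahead of the robot, y to its left, z up, the work surface at z = 0. Lengths are in m, angles in rad, forces in N, time in s.
With the tool pointing down it reaches from about 0.35 to 0.875 m from the base axis. Payload 4.2 kg.
Tool frame: the origin (TCP) lies on the mounting face of the last link; the fingertips stand 182 mm ahead of it and the grasp point (between the pads) lies 164 mm ahead of it (r.tip_extent is the distance from the TCP to the fingertips, in m); z points along the fingers, y is the direction in which the jaws open and shut (so a half turn about z gives the same grasp; the last joint's range is limited). The gripper opens to 87 mm and grips with 3 to 60 N. Pads are 19 mm wide; open, the fingers measure 117 mm over their backs; the gripper's body (75 mm by 190 mm) begins 51 mm behind the grasp point.
Start: joints at [1.559, 0.385, 0.008, 0, -1.194, -0.259], TCP at [0.167, 0.602, 0.405] pointing down, gripper open.
Joint ranges: [-3.14, 3.14], [-1.21, 2.06], [-1.07, 1.41], [-3.16, 2.05], [-2.99, -0.16], [-3.1, 3.1]. Speed limits (rad/s): [2.79, 2.79, 3.14, 3.14, 3.14, 3.14].

## Interface

Orientations are given as a rotation vector (axis times angle).
In Python, from plant import r gives the robot as it stands.
- The arm moves only by the tool servo_tool, never from a script. Its argument "moves" is one flat list of numbers, 7 for each row, row after row: the shift along the world's x, y, z in mm, then the turn, a rotation vector about the world's x, y, z in rad, then the closure, from -1 (fully open) to 1 (shut). A call has 1 to 8 rows; each row shifts and turns the commanded pose from where the row before left it; what a row does not reach is not made up. A row lasts 1/12 s, in which the tool goes at most 41.7 mm and 7.16 degrees, less where a joint would pass 70% of its speed; a pose out of reach is approached as far as the arm can. A call with a gripper value outside its range is refused whole. The fingers move at their own pace and stop on an object; the grip force is fixed at half the most. Time passes only in rows, so rows that do not move let the fingers close. It gives the time, the measured TCP pose, the force and the opening at its end, in the units of the state.
- r.observe(): the state, without advancing time (a new reading comes with each control period).
- r.read_camera(name): name is "scene" or "side" or "wrist"; returns the picture (420x560x3 uint8, blue, green, red); there is no depth.
- r.camera_info(name): a dict with "camera_matrix" (3x3 intrinsics, pixels), "R" (3x3) and "t" (3): a world point X has camera coordinates R X + t. Camera axes: x right, y down, z forward; pixel columns grow to the right and rows downward; lengths in m; the calibration is good to about 2 mm. A picture is of the moment at which its call begins: read the wrist's pose just before it. camera_info takes no time and is no camera call; for the wrist camera it gives the pose at the moment of the call.
- r.close_job(): hands the job in, once; it reports no verdict.
The state is a dict: "clock": time; "q": joint angles; "dq": joint speeds; "effort": joint torques, N m; "ee_pos": TCP position; "ee_rot": TCP orientation; "wrist_force": force on the tool from outside, world axes, zero at the start; "wrist_torque": the same for the moment, N m; "opening": finger opening in m.
Only numpy, scipy, OpenCV 4.12 (cv2) and the standard library are available. Lean on these libraries where they do the work, as an engineer would, in place of code of your own. Each camera call takes 0.05 s, during which the arm holds its last target.

## Task

Do the stock round on the three spice bins: take the reader wand from its stand and touch its tip straight into the socket on each bin's lid, square to the lid, in the order smallest, medium, largest bin. The contacts sit at an unknown depth and are delicate: each time feel for the contact, push it in a few millimetres against its spring for at least half a second, and never press or knock a bin with more than 15 N. Without dropping the wand or laying it on the counter, finally hang it back upright in the fork of its stand, let go, and leave the jar, the brass weight and the scale pan where they are.

Things in the scene. Friction and masses are not known exactly. Their poses are not given: they have to be found in the camera images.
- wand_grip (a point): centre of the reader wand's handle. The wand is 161 mm long, 0.13 to 0.25 kg: a square black handle 28 x 28 mm and 70 mm long at the top, below it a round grey collar (40 mm across, 6 mm thick), then a round shaft 14 mm across that ends in a brass tip 12 mm across with a round nose. z runs along the wand from tip to handle, x and y are square to the handle's flat sides. At the start it hangs upright, tip down, in the stand's fork, the handle clear above it.
- wand_tip (a point): the very end of the wand's brass tip, on its axis, 126 mm below the handle's centre; axes as the wand's.
- wand_collar (a point): centre of the underside of the wand's collar, 41 mm below the handle's centre (85 mm above the tip); axes as the wand's.
- fork (a point): where the collar's underside centre belongs when the wand hangs in its stand. The stand is fixed: a 110 x 100 mm steel foot, a short post behind and a level grey fork 125 mm above the counter with a slot 22 mm wide, open to the stand's front (-x) and to above. A 4 mm lip across the prong ends (25 mm in front of this point) and another at the back (27 mm behind) keep the collar in. x points from the slot's open front to the post, z up.
- bin_small: the small spice bin, fixed to the counter: a wooden box 100 x 90 mm (front to back x wide), 80 mm high with a level lid. Origin at the centre of its underside on the counter, x from its front (low side) to its back, z up.
- mouth_small (a point): centre of the open mouth of the reader socket in the middle of the small bin's lid: a round dark steel cup, 34 mm outside, 24 mm bore, standing 26 mm proud of the lid. The mouth is 106 mm above the counter. Its z axis points straight out of the mouth, square to the lid; its y axis is level, along the bin's width.
- contact_small (a joint): how far the spring contact in the small bin's socket is pushed in (m): 0 free, 0.006 bottomed. The contact is a 21 mm flat aluminium disc lying, when free, somewhere between 3 and 14 mm below the mouth (different for each socket and each day, not known beforehand). It starts to give at about 3 N and is bottomed at about 7 N; it springs back when let go. It counts as read when pushed in 2 mm or more for half a second.
- bin_medium: the medium spice bin, fixed to the counter: a wooden box 120 x 120 mm (front to back x wide), 60 mm high in front, 116 mm behind, its lid sloping 25 degrees down to the front. Origin at the centre of its underside on the counter, x from its front (low side) to its back, z up.
- mouth_medium (a point): centre of the open mouth of the reader socket in the middle of the medium bin's lid: a round dark steel cup, 34 mm outside, 24 mm bore, standing 26 mm proud of the lid. The mouth is about 112 mm above the counter. Its z axis points straight out of the mouth, square to the lid; its y axis is level, along the bin's width.
- contact_medium (a joint): how far the spring contact in the medium bin's socket is pushed in (m): 0 free, 0.006 bottomed. The contact is a 21 mm flat aluminium disc lying, when free, somewhere between 3 and 14 mm below the mouth (different for each socket and each day, not known beforehand). It starts to give at about 3 N and is bottomed at about 7 N; it springs back when let go. It counts as read when pushed in 2 mm or more for half a second.
- bin_large: the large spice bin, fixed to the counter: a wooden box 150 x 150 mm (front to back x wide), 45 mm high in front, 162 mm behind, its lid sloping 38 degrees down to the front. Origin at the centre of its underside on the counter, x from its front (low side) to its back, z up.
- mouth_large (a point): centre of the open mouth of the reader socket in the middle of the large bin's lid: a round dark steel cup, 34 mm outside, 24 mm bore, standing 26 mm proud of the lid. The mouth is about 124 mm above the counter. Its z axis points straight out of the mouth, square to the lid; its y axis is level, along the bin's width.
- contact_large (a joint): how far the spring contact in the large bin's socket is pushed in (m): 0 free, 0.006 bottomed. The contact is a 21 mm flat aluminium disc lying, when free, somewhere between 3 and 14 mm below the mouth (different for each socket and each day, not known beforehand). It starts to give at about 3 N and is bottomed at about 7 N; it springs back when let go. It counts as read when pushed in 2 mm or more for half a second.
- jar_mid (a point): bystander: half-way up a capped amber glass jar 68 mm across and 120 mm high, near the stand.
- weight_mid (a point): bystander: half-way up a knobbed brass weight 52 mm across and 72 mm high, in front of the bins.
- pan_mid (a point): bystander: half-way up a steel scale pan 130 mm across and 35 mm high, in front of the bins, to the left.
There are look-alikes about, which are no part of the job. What is shaped like the bin_large but blue is not meant.

How it is judged:
On the way, in this order (a step that is already met when the one before it is completed fails the run):
1. the small bin's contact is pushed in at least 2 mm by the wand's tip, wand within 15 degrees of square to the lid, for 0.4 s (value of joint contact_small above 0.002 m and distance between wand_tip and mouth_small below 0.028 m and angle between the z axis of wand_tip and the z axis of mouth_small, either way round below 0.262 rad), for 0.4 s.
2. the medium bin's contact is pushed in at least 2 mm by the wand's tip, wand within 15 degrees of square to the lid, for 0.4 s (value of joint contact_medium above 0.002 m and distance between wand_tip and mouth_medium below 0.028 m and angle between the z axis of wand_tip and the z axis of mouth_medium, either way round below 0.262 rad), for 0.4 s.
3. the large bin's contact is pushed in at least 2 mm by the wand's tip, wand within 15 degrees of square to the lid, for 0.4 s (value of joint contact_large above 0.002 m and distance between wand_tip and mouth_large below 0.028 m and angle between the z axis of wand_tip and the z axis of mouth_large, either way round below 0.262 rad), for 0.4 s.
At the end, for the whole second after the job is handed in: The wand hangs upright (within 6 degrees) in the fork, its collar's underside within 12 mm of its place, at rest and released, after the three contacts were read in order; the bystanders stand where they were (distance between wand_collar and fork below 0.012 m and angle between wand_grip's own z axis and vertical below 0.1 rad and linear speed of wand below 0.02 m/s); the robot touches nothing.
It fails at once if a bin, its socket or contact is loaded with more than 15 N (contact force between any of bin_small, bin_medium, bin_large and anything else above 15 N).
It fails at once if the wand is dropped or laid on the counter (height (world z) of wand_grip below 0.07 m).
It fails at once if the jar, the weight or the pan is pushed more than 20 mm (distance of any of jar_mid, weight_mid, pan_mid from where it was at the start of the episode above 0.02 m).
It also fails if it takes over 67 s, if anything falls off the work surface, if the arm or the gripper's body presses on something with over 40 N, if the wrist force passes 120 N, or if a joint passes its speed limit or range.

## Working session

There is one attempt and no reset: what is moved stays moved. The work goes in short steps, Python scripts to look and compute and a tool call to move; the robot and the scene stay as the last step left them, time stands still between calls to the robot, and variables do not carry over. Pictures are saved under pics/ and viewed, and the job is handed in when it is done.

Besides the shell and the picture viewer there is one more tool, called after "Emit:" as name(argument=value, ...) on one line, values as JSON. servo_tool: Moves the arm, as the interface text tells. Its arguments: {"type":"object","properties":{"moves":{"type":"array","items":{"type":"number"}}},"required":["moves"]}

```bash
ls; mkdir -p pics
python3 - <<'E'
from plant import r
import cv2,numpy as np
np.set_printoptions(precision=4,suppress=True)
for n in ["scene","side","wrist"]:
    i=r.camera_info(n)
    cv2.imwrite(f"pics/{n}0.png",r.read_camera(n)); print(n,i["camera_matrix"],i["R"],i["t"])
print(r.observe())
E
```

```text
pics
scene [[388.2927   0.     276.7368]
 [  0.     388.2927 213.2553]
 [  0.       0.       1.    ]] [[ 0.7363  0.6766 -0.0095]
 [ 0.4539 -0.5042 -0.7347]
 [-0.5019  0.5366 -0.6784]] [-0.4427 -0.0858  1.3702]
side [[424.5412   0.     287.0106]
 [  0.     424.5412 213.1542]
 [  0.       0.       1.    ]] [[ 0.923  -0.3848  0.0049]
 [-0.2383 -0.5816 -0.7778]
 [ 0.3021  0.7167 -0.6285]] [-0.4331  0.263   1.2856]
wrist [[290.8623   0.     278.9078]
 [  0.     290.8623 210.7891]
 [  0.       0.       1.    ]] [[-0.2683 -0.9633  0.0028]
 [-0.9348  0.261   0.2409]
 [-0.2328  0.062  -0.9705]] [ 0.6236 -0.0295  0.3898]
{'clock': 0.15, 'q': array([ 1.5586,  0.3854,  0.007 , -0.0003, -1.194 , -0.2586]), 'dq': array([ 0.    , -0.0045,  0.0052,  0.0032,  0.    ,  0.0015]), 'effort': array([ -0.0004, -39.1052,  18.7585,   4.2224,   0.0123,  -0.0001]), 'ee_pos': array([0.1671, 0.6021, 0.4039]), 'ee_rot': array([ 3.1111, -0.4241, -0.0001]), 'wrist_force': array([-0.3122, -0.2189, -0.7507]), 'wrist_torque': array([ 0.0567, -0.0587,  0.0193]), 'opening': 0.08700297358750081}
```

View pics/scene0.png

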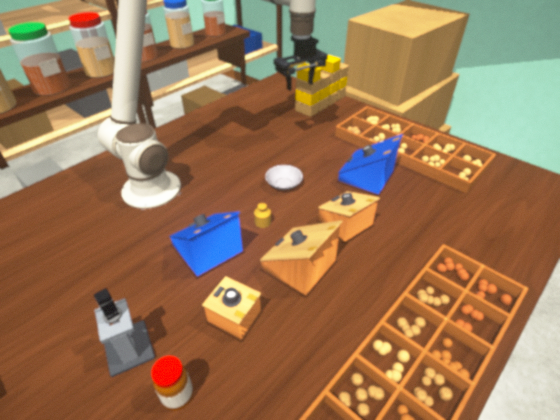

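View pics/side0.png

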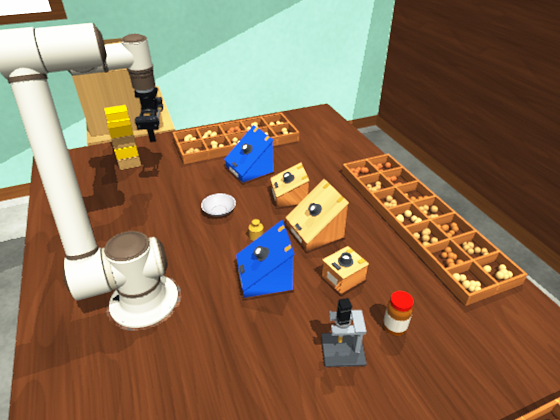

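View pics/wrist0.png

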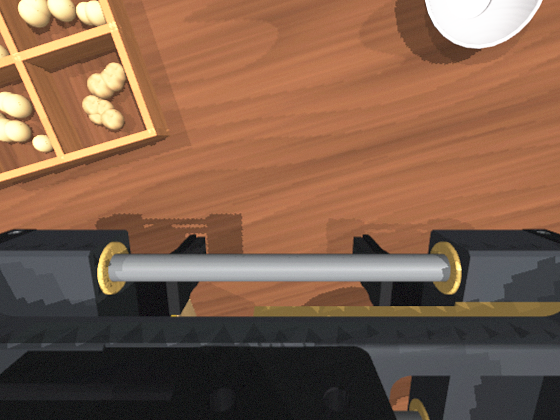

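Run:
```python
import cv2,numpy as np
s=cv2.imread("pics/scene0.png");d=cv2.imread("pics/side0.png")
def z(im,x,y,w,h,k,f):
    c=cv2.resize(im[y:y+h,x:x+w],None,fx=k,fy=k,interpolation=cv2.INTER_CUBIC)
    for i in range(0,w,10): cv2.putText(c,str(x+i),(i*k,8),0,.3,(255,255,255),1) if i%20==0 else 0; cv2.line(c,(i*k,10),(i*k,14),(255,255,255),1)
    for i in range(0,h,10): cv2.putText(c,str(y+i),(0,i*k+4),0,.3,(255,255,255),1); 
    cv2.imwrite(f,c)
z(s,80,270,130,145,4,"pics/s_stand.png")
z(d,300,280,130,100,6,"pics/d_stand.png")
z(s,195,180,190,150,4,"pics/s_bins.png")
z(d,225,155,150,145,4,"pics/d_bins.png")
```

```text
(no output)
```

View pics/s_stand.png

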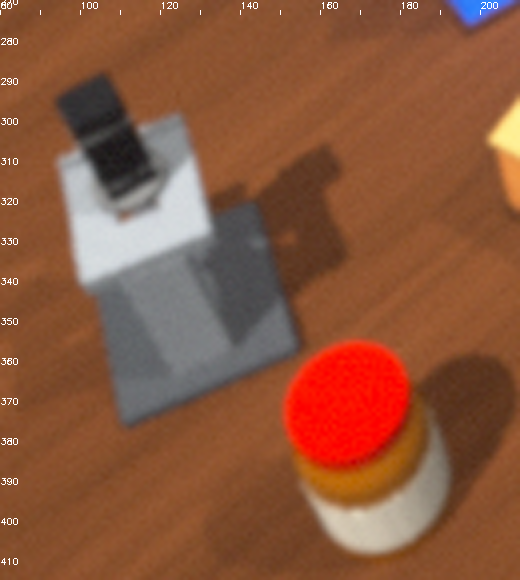

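View pics/d_stand.png

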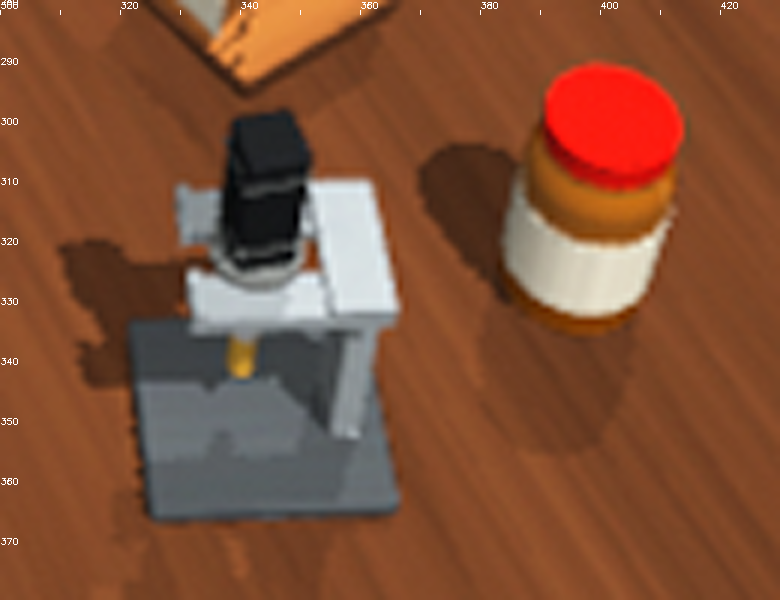

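View pics/s_bins.png

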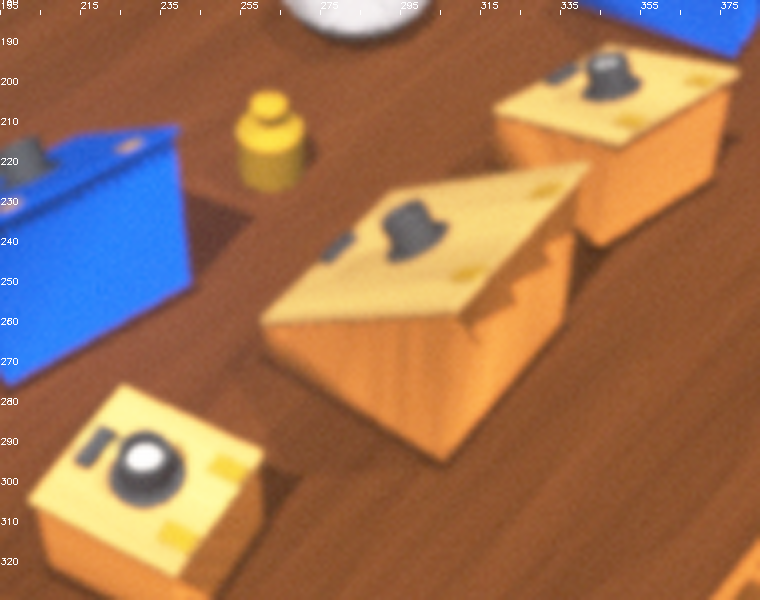

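View pics/d_bins.png

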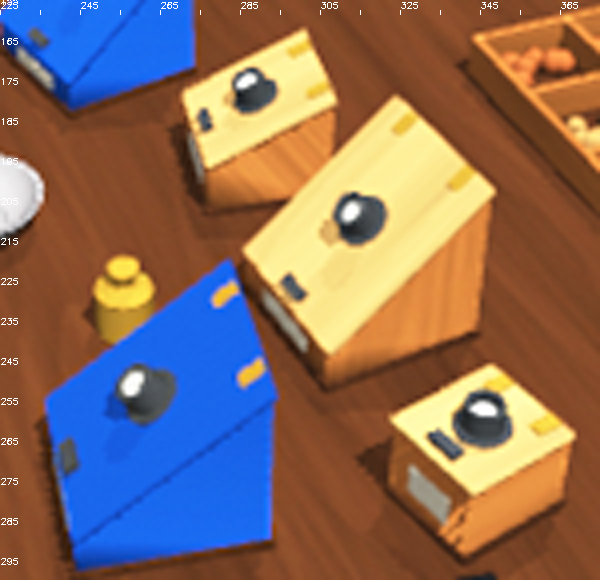

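```bash
cat > h.py <<'E'
import numpy as np
from scipy.optimize import least_squares
from scipy.spatial.transform import Rotation as Ro
np.set_printoptions(precision=4,suppress=True)
def proj(ci,P):
    X=np.asarray(P)@ci["R"].T+ci["t"]; x=X@ci["camera_matrix"].T
    return x[:,:2]/x[:,2:]
def fit(views,x0):
    # views: list of (ci, pts local Nx3, px Nx2); pose x,y,yaw
    def f(p):
        c,s=np.cos(p[2]),np.sin(p[2]);R=np.array([[c,-s,0],[s,c,0],[0,0,1]])
        return np.concatenate([(proj(ci,np.asarray(L)@R.T+[p[0],p[1],0])-px).ravel() for ci,L,px in views])
    best=None
    for y in np.arange(0,6.28,.7):
        o=least_squares(f,[x0[0],x0[1],y],loss='soft_l1')
        if best is None or o.cost<best.cost: best=o
    return best.x,f(best.x)
E
cat > f1.py <<'E'
from h import *
from plant import r
S=r.camera_info("scene");D=r.camera_info("side")
cs=lambda a:np.array(a)/4+[195,180]; cd=lambda a:np.array(a)/4+[225,155]
def lid(a,b,h0,h1): return [[-a/2,b/2,h0],[-a/2,-b/2,h0],[a/2,b/2,h1],[a/2,-b/2,h1]]
def bin(n,a,b,h0,h1,th,sp,dp,sb,db,mz):
    L=lid(a,b,h0,h1)
    B={'FR':[-a/2,-b/2,0],'BR':[a/2,-b/2,0],'BL':[a/2,b/2,0]}
    p,res=fit([(S,L+[B[k] for k in sb],cs(sp+list(sb.values()))),(D,L+[B[k] for k in db],cd(dp+list(db.values())))],[.5,0])
    print(n,p,np.degrees(p[2]));print(res.reshape(-1,2).round(1).tolist())
    c,s=np.cos(p[2]),np.sin(p[2]); zc=(h0+h1)/2
    nl=np.array([-np.sin(th),0,np.cos(th)]); m=np.array([0,0,zc])+.026*nl
    R=np.array([[c,-s,0],[s,c,0],[0,0,1]])
    M=R@m+[p[0],p[1],0]; print(" mouth",M,"normal",R@nl,"px s",proj(S,[M])[0],(proj(S,[M])[0]-[195,180])*4,"d crop",(proj(D,[M])[0]-[225,155])*4)
bin("small",.1,.09,.08,.08,0,[(122,385),(30,500),(263,452),(178,577)],[(390,418),(470,495),(490,365),(575,437)],{},{},0)
bin("medium",.12,.12,.06,.116,np.radians(25),[(608,45),(495,107),(740,72),(620,147)],[(183,93),(207,168),(306,30),(336,103)],{'BR':(602,247),'BL':(715,180)},{'FR':(207,212),'BR':(333,153)},0)
bin("large",.15,.15,.045,.162,np.radians(38),[(392,190),(262,320),(590,163),(460,313)],[(245,250),(325,352),(397,97),(493,190)],{'BR':(443,463)},{'FR':(330,390),'BR':(478,330)},0)
h=.014
L=[[-h,h,.201],[h,h,.201],[h,-h,.201],[-h,-h,.201]]
p,res=fit([(D,L,np.array([(232,122),(290,110),(310,158),(248,175)])/6+[300,280]),(S,L,np.array([(107,73),(128,120),(80,143),(57,98)])/4+[80,270])],[.5,-.4])
print("wand",p,res.round(1))
# foot via z ~.01
for fz in (.0,.008,.012):
  # foot centre unknown rel. fork; fit only rectangle 110x100
  L=[[-.055,.05,fz],[.055,-.05,fz],[-.055,-.05,fz]]
  L2=[[.055,.05,fz],[.055,-.05,fz],[-.055,-.05,fz]]
  for sw in (0,1):
    p,res=fit([(D,L,np.array([(130,322),(400,512),(152,520)])/6+[300,280])],[.5,-.4]); print("foot",fz,p,np.abs(res).max())
    break
E
python3 f1.py
```

```text
small [ 0.5987 -0.1556  6.515 ] 373.28368248072604
[[-0.1, 1.5], [1.1, -0.7], [-1.4, 0.6], [-0.6, -1.9], [1.1, 0.3], [0.6, -1.3], [0.2, 0.5], [-1.2, -1.0]]
 mouth [ 0.5987 -0.1556  0.106 ] normal [0. 0. 1.] px s [230.8336 292.4516] [143.3345 449.8066] d crop [485.098  401.7474]
medium [ 0.609   0.3141 -0.1703] -9.75772450979887
[[0.5, 0.6], [1.2, 0.5], [-1.2, -0.4], [0.1, -2.0], [-0.0, 1.1], [-1.1, 0.6], [0.3, -0.3], [0.5, -1.5], [-0.9, 0.0], [-0.5, -1.4], [0.7, 0.0], [-0.8, 10.6]]
 mouth [0.5982 0.316  0.1116] normal [-0.4165  0.0716  0.9063] px s [346.9626 194.707 ] [607.8503  58.8281] d crop [245.8638  75.5291]
large [0.6117 0.0824 0.0982] 5.6268203966192445
[[-0.1, 1.3], [1.0, -0.1], [-1.4, 0.4], [-0.9, -1.8], [0.5, 1.0], [0.3, -0.3], [1.5, -0.6], [-0.3, -0.0], [-0.1, -0.6], [-0.2, -0.4], [-0.7, 0.7]]
 mouth [0.5958 0.0808 0.124 ] normal [-0.6127 -0.0604  0.788 ] px s [295.3849 233.1293] [401.5396 212.5174] d crop [349.3469 206.2629]
wand [ 0.4654 -0.3789  6.1021] [ 0.1 -1.5  1.4 -1.3  1.8 -0.4  1.1 -1.3 -0.2 -0.6 -0.7 -3.5 -2.4 -2.2
 -1.1 -0.1]
foot 0.0 [ 0.4773 -0.3808 -0.3651] 0.3729502559157254
foot 0.008 [ 0.4744 -0.385   5.9179] 0.3672393512871963
foot 0.012 [ 0.4729 -0.3871 -0.3653] 0.49025519262289663
```

```bash
cat >> h.py <<'E'
def st(r):
    o=r.observe(); return o, Ro.from_rotvec(o["ee_rot"]).as_matrix()
def tri(views):
    # views: (ci,px): ray least squares
    A=np.zeros((3,3));b=np.zeros(3)
    for ci,px in views:
        d=np.linalg.solve(ci["camera_matrix"],[*px,1.]);d=ci["R"].T@d;d/=np.linalg.norm(d);c=-ci["R"].T@ci["t"]
        P=np.eye(3)-np.outer(d,d);A+=P;b+=P@c
    X=np.linalg.solve(A,b)
    return X
def onz(ci,px,z):
    d=ci["R"].T@np.linalg.solve(ci["camera_matrix"],[*px,1.]);c=-ci["R"].T@ci["t"]
    return c+d*(z-c[2])/d[2]
E
python3 - <<'E'
from h import *
from plant import r
o,R=st(r);w=r.camera_info("wrist");c=-w["R"].T@w["t"]
print("cam in tool",R.T@(c-o["ee_pos"]),"R cam axes in tool\n",R.T@w["R"].T, "tool\n",R)
S=r.camera_info("scene");D=r.camera_info("side")
print("stack", onz(S,(312,108),0),onz(D,(122,165),0), tri([(S,(325,60)),(D,(118,108))]))
E
```

```text
cam in tool [0.0658 0.0001 0.0201] R cam axes in tool
 [[-0.0006 -0.9705 -0.2411]
 [ 1.     -0.0008  0.0007]
 [-0.0009 -0.2411  0.9705]] tool
 [[ 0.9635 -0.2676 -0.0003]
 [-0.2676 -0.9635 -0.0017]
 [ 0.0001  0.0017 -1.    ]]
stack [0.0502 0.8406 0.    ] [0.0187 0.8096 0.    ] [0.0631 0.8991 0.2151]
```

Emit:
servo_tool(moves=[31,-25,6,0,0,0,-1,31,-25,6,0,0,0,-1,31,-25,6,0,0,0,-1,31,-25,6,0,0,0,-1,31,-25,6,0,0,0,-1,31,-25,6,0,0,0,-1,31,-25,6,0,0,0,-1,31,-25,6,0,0,0,-1])

```text
clock: 0.82
ee_pos: [0.4162, 0.4006, 0.4529]
ee_rot: [3.113, -0.424, -0.0]
wrist_force: [-0.0, 0.9, 0.9]
opening: 0.0868
```

Emit:
servo_tool(moves=[31,-25,0,0,0,0,-1,31,-25,0,0,0,0,-1,0,0,0,0,0,0,-1,0,0,0,0,0,0,-1])

```text
clock: 1.15
ee_pos: [0.4786, 0.3506, 0.452]
ee_rot: [3.111, -0.43, -0.001]
wrist_force: [0.3, -0.3, -0.1]
opening: 0.0872
```

```bash
cat > look.py <<'E'
import sys,pickle,cv2
from h import *
from plant import r
o,R=st(r);ci=r.camera_info("wrist")
im=r.read_camera("wrist");n=sys.argv[1]
cv2.imwrite(f"pics/{n}.png",im);pickle.dump((ci,o),open(f"pics/{n}.pkl","wb"))
print(o["clock"],o["ee_pos"],o["ee_rot"],o["wrist_force"])
E
python3 look.py w1
```

```text
1.15 [0.4786 0.3506 0.452 ] [ 3.111  -0.4303 -0.0014] [ 0.2548 -0.3002 -0.0829]
```

View pics/w1.png

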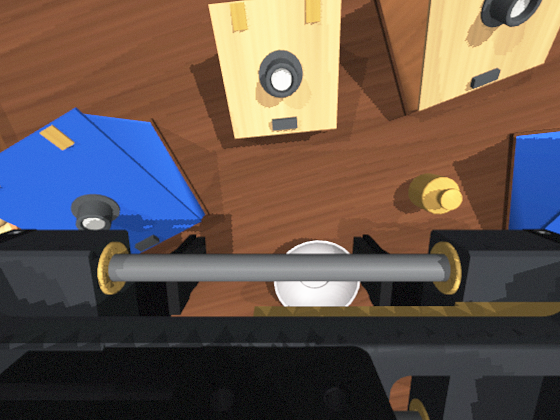

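Emit:
servo_tool(moves=[0,-40,0,0,0,0,-1,0,-40,0,0,0,0,-1,0,-40,0,0,0,0,-1,0,-40,0,0,0,0,-1,0,-40,0,0,0,0,-1,0,-40,0,0,0,0,-1,0,0,0,0,0,0,-1,0,0,0,0,0,0,-1])

```text
clock: 1.87
ee_pos: [0.4764, 0.1116, 0.4531]
ee_rot: [-3.112, 0.425, -0.001]
wrist_force: [-1.1, 1.0, -0.4]
opening: 0.0869
```

```bash
python3 look.py w2
```

```text
1.8667 [0.4764 0.1116 0.4531] [-3.1119  0.4255 -0.0009] [-1.0517  0.9993 -0.3661]
```

Emit:
servo_tool(moves=[0,-40,0,0,0,0,-1,0,-40,0,0,0,0,-1,0,-40,0,0,0,0,-1,0,-40,0,0,0,0,-1,0,-40,0,0,0,0,-1,0,-40,0,0,0,0,-1,0,0,0,0,0,0,-1,0,0,0,0,0,0,-1])

```text
clock: 2.58
ee_pos: [0.4778, -0.1279, 0.4523]
ee_rot: [-3.112, 0.426, 0.001]
wrist_force: [-0.6, 0.6, 0.2]
opening: 0.0869
```

```bash
python3 look.py w3
```

```text
2.5833 [ 0.4778 -0.1279  0.4523] [-3.1124  0.4261  0.0011] [-0.6035  0.5842  0.1904]
```

Emit:
servo_tool(moves=[-10,-40,0,0,0,0,-1,-10,-40,0,0,0,0,-1,-10,-40,0,0,0,0,-1,-10,-40,0,0,0,0,-1,-10,-30,0,0,0,0,-1,0,0,0,0,0,0,-1,0,0,0,0,0,0,-1])

```text
clock: 3.22
ee_pos: [0.428, -0.3172, 0.4523]
ee_rot: [-3.112, 0.423, 0.001]
wrist_force: [-1.0, 0.3, -0.5]
opening: 0.0867
```

```bash
python3 look.py w4
```

```text
3.2167 [ 0.428  -0.3172  0.4523] [-3.1125  0.4232  0.0008] [-1.0062  0.3234 -0.5393]
```

View pics/w2.png

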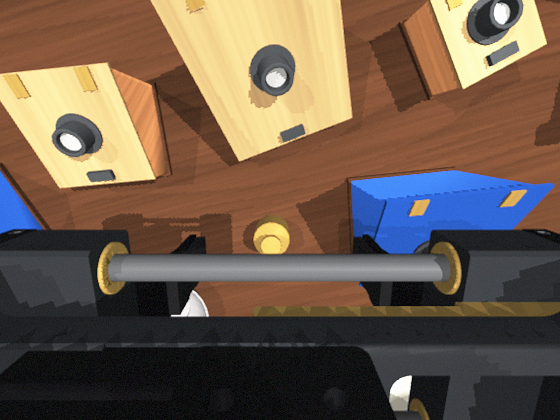

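View pics/w3.png

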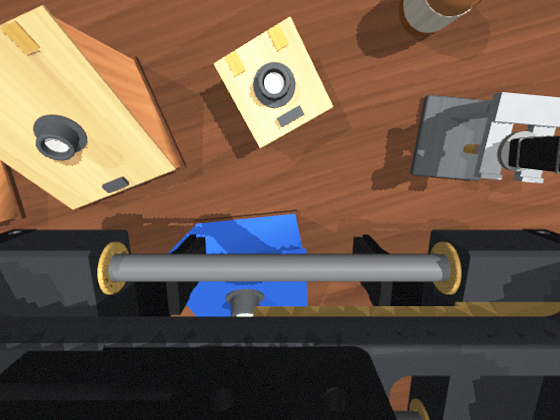

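View pics/w4.png

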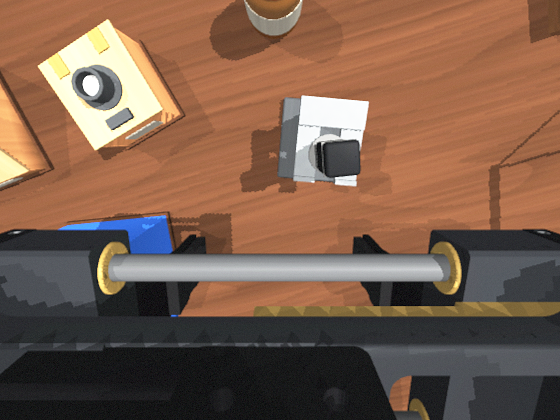

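Run:
```python
import cv2,numpy as np
L=[("w1",280,75),("w2",75,135),("w2",273,70),("w3",60,135),("w3",273,82),("w4",95,88)]
T=[]
for n,x,y in L:
    im=cv2.imread(f"pics/{n}.png");a,b=x-30,y-30
    c=cv2.resize(im[b:b+60,a:a+60],(260,260),interpolation=cv2.INTER_CUBIC);k=260/60
    for i in range(0,60,10):
        cv2.putText(c,str(a+i),(int(i*k),8),0,.3,(0,0,255),1);cv2.putText(c,str(b+i),(0,int(i*k)+4),0,.3,(0,0,255),1)
        cv2.line(c,(int(i*k),10),(int(i*k),259),(0,0,255),1) if i else 0
        cv2.line(c,(0,int(i*k)),(259,int(i*k)),(0,0,255),1)
    T.append(c)
cv2.imwrite("pics/m1.png",np.vstack([np.hstack(T[:3]),np.hstack(T[3:])]))
im=cv2.imread("pics/w4.png")[90:195,260:385];cv2.imwrite("pics/w4z.png",cv2.resize(im,None,fx=5,fy=5,interpolation=cv2.INTER_CUBIC))
```

```text
(no output)
```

View pics/m1.png

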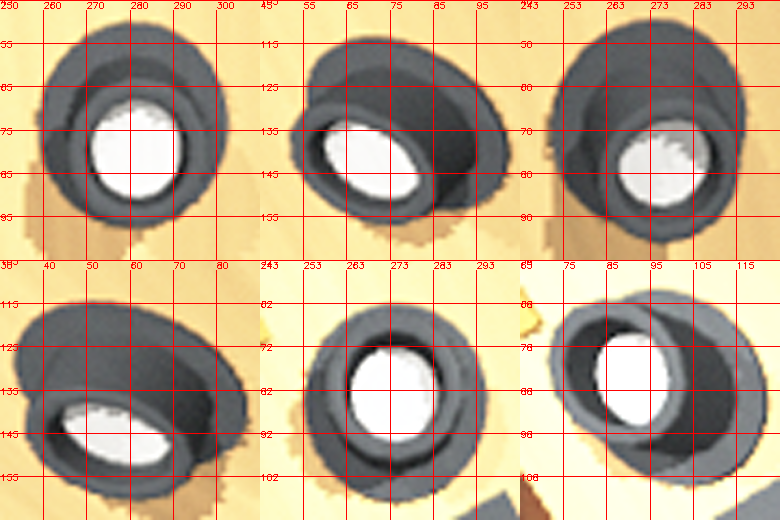

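View pics/w4z.png

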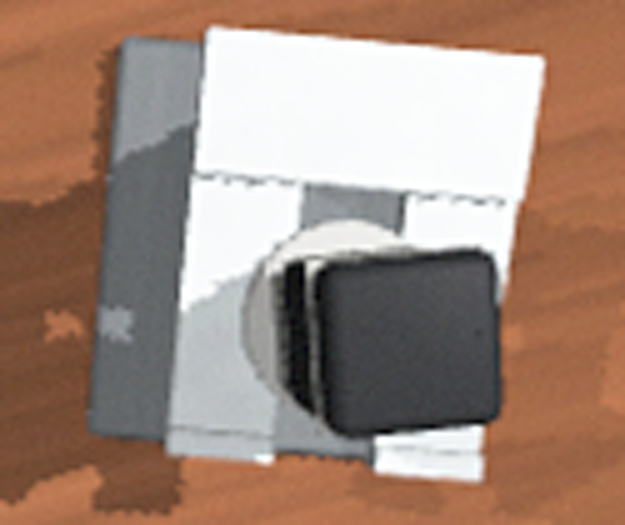

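```bash
cat > f2.py <<'E'
from h import *
import pickle
C={n:pickle.load(open(f"pics/{n}.pkl","rb"))[0] for n in("w1","w2","w3","w4")}
for n,v,z in [("med",[("w1",(282.8,77.8)),("w2",(69,142.8))],.1116),("large",[("w2",(277.8,76.9)),("w3",(54.9,148.2))],.124),("small",[("w3",(273.9,82)),("w4",(87.4,84))],.106)]:
    print(n,tri([(C[a],p) for a,p in v]),*[onz(C[a],p,z) for a,p in v])
w=lambda u,v:np.array([260+u/5,90+v/5])
ci=C["w4"]
for n,p,z in [("handle top",[(316,268),(495,252),(498,410),(345,437)],.201),("forkback",[(208,28),(545,58),(522,203),(195,175)],.129),("prongfront",[(165,455),(270,462),(375,472),(484,482)],.125),("slotback",[(303,183),(406,192)],.125)]:
    q=np.array([onz(ci,w(*a),z) for a in p]); print(n,q[:,:2].tolist(),"mean",q.mean(0)); 
    d=np.diff(np.vstack([q,q[:1]]),axis=0); print(np.hypot(d[:,0],d[:,1]),np.degrees(np.arctan2(d[:,1],d[:,0])))
E
python3 f2.py
```

```text
med [0.5971 0.312  0.1125] [0.5982 0.3119 0.1116] [0.5964 0.3125 0.1116]
large [0.5951 0.079  0.1257] [0.5968 0.079  0.124 ] [0.594  0.0801 0.124 ]
small [ 0.5979 -0.1565  0.1044] [ 0.5972 -0.1563  0.106 ] [ 0.5977 -0.1574  0.106 ]
handle top [[0.4783958360739921, -0.36697102661197406], [0.4733398452917524, -0.39418273457392006], [0.44931572470188424, -0.38968701457378535], [0.4516279874054171, -0.3653336973076034]] mean [ 0.4632 -0.379   0.201 ]
[0.0277 0.0244 0.0245 0.0268] [-100.5256  169.4006   84.5762   -3.5003]
forkback [[0.5245180413273011, -0.3672354757860158], [0.5014484573040155, -0.4296637886941789], [0.4756619767700588, -0.41983764915801686], [0.4984836120626199, -0.35784577296000186]] mean [ 0.5    -0.3936  0.129 ]
[0.0666 0.0276 0.0661 0.0277] [-110.2811  159.1403   69.7894  -19.8326]
prongfront [[0.445049973756699, -0.337665016087745], [0.4376331423853411, -0.35878225088039156], [0.4295706000225729, -0.3798071663459264], [0.42125215879269023, -0.40172598490758804]] mean [ 0.4334 -0.3695  0.125 ]
[0.0224 0.0225 0.0234 0.0683] [-109.3524 -110.9806 -110.7823   69.6206]
slotback [[0.4912006611727729, -0.3788870251327807], [0.4838854782685471, -0.3986572843053158]] mean [ 0.4875 -0.3888  0.125 ]
[0.0211 0.0211] [-110.305   69.695]
```

Emit:
servo_tool(moves=[-3,-30,-15,0,0,0.05,-1,-3,-30,-15,0,0,0.05,-1,0,0,0,0,0,0,-1,0,0,0,0,0,0,-1])

```text
clock: 3.6
ee_pos: [0.4223, -0.3767, 0.4215]
ee_rot: [-3.129, 0.266, 0.004]
wrist_force: [0.3, 1.0, 0.7]
opening: 0.0872
```

```bash
python3 look.py w5; python3 -c "
import cv2
im=cv2.imread('pics/w5.png')[60:235,190:390];cv2.imwrite('pics/w5z.png',cv2.resize(im,None,fx=3.4,fy=3.4,interpolation=cv2.INTER_CUBIC))"
```

```text
3.6 [ 0.4223 -0.3767  0.4215] [-3.1291  0.2656  0.0037] [0.2714 0.9585 0.6883]
```

View pics/w5z.png

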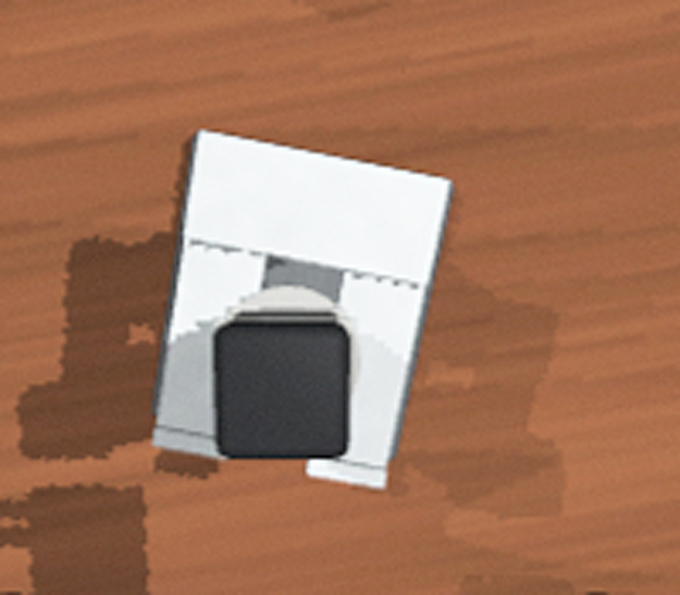

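Run:
```python
from h import *
import pickle
ci=pickle.load(open("pics/w5.pkl","rb"))[0]
w=lambda u,v:np.array([190+u/3.4,60+v/3.4])
print(onz(ci,w(282,391),.201))
q=[onz(ci,w(*a),.125)[:2] for a in [(153,440),(390,490),(265,257),(341,273)]]
f=(q[0]+q[1])/2;b=(q[2]+q[3])/2;u=(b-f)/np.linalg.norm(b-f);print(f,b,np.linalg.norm(b-f),np.degrees(np.arctan2(u[1],u[0])), b-.027*u)
from plant import r
o,R=st(r);print(R)
```

```text
[ 0.4633 -0.3796  0.201 ]
[ 0.4339 -0.37  ] [ 0.4869 -0.388 ] 0.05593527649024529 -18.752922431223517 [ 0.4613 -0.3793]
[[ 0.9858 -0.1679 -0.0005]
 [-0.1679 -0.9858  0.0004]
 [-0.0006 -0.0003 -1.    ]]
```

Emit:
servo_tool(moves=[20,-1.5,0,0,0,0,-1,20.5,-1.5,0,0,0,0,-1,0,0,-30,0,0,0,-1,0,0,-30,0,0,0,-1,0,0,-31,0,0,0,-1,0,0,0,0,0,0,-1,0,0,0,0,0,0,0])

```text
clock: 4.23
ee_pos: [0.4625, -0.3793, 0.3318]
ee_rot: [-3.13, 0.264, 0.003]
wrist_force: [0.1, -0.7, 1.0]
opening: 0.0844
```

Emit:
servo_tool(moves=[0,0,0,0,0,0,1,0,0,0,0,0,0,1,0,0,0,0,0,0,1,0,0,0,0,0,0,1,0,0,0,0,0,0,1,0,0,0,0,0,0,1])

```text
clock: 4.73
ee_pos: [0.4616, -0.3809, 0.3323]
ee_rot: [3.13, -0.268, 0.001]
wrist_force: [0.3, 0.6, 0.4]
opening: 0.0481
```

Emit:
servo_tool(moves=[0,0,0,0,0,0,1,0,0,0,0,0,0,1,0,0,0,0,0,0,1,0,0,0,0,0,0,1,0,0,0,0,0,0,1,0,0,0,0,0,0,1])

```text
clock: 5.23
ee_pos: [0.4617, -0.3807, 0.3317]
ee_rot: [-3.13, 0.268, 0.0]
wrist_force: [0.3, 1.4, 0.4]
opening: 0.028
```

Emit:
servo_tool(moves=[0,0,10,0,0,0,1,0,0,20,0,0,0,1,0,0,30,0,0,0,1,0,0,30,0,0,0,1,0,0,30,0,0,0,1,0,0,0,0,0,0,1,0,0,0,0,0,0,1])

```text
clock: 5.82
ee_pos: [0.4615, -0.3808, 0.4542]
ee_rot: [3.129, -0.268, 0.007]
wrist_force: [0.2, 0.1, -3.0]
opening: 0.028
```

```bash
cat > see.py <<'E'
import sys,pickle,cv2
from h import *
from plant import r
n=sys.argv[1];o,R=st(r)
print(o["clock"],o["ee_pos"],o["ee_rot"],o["wrist_force"])
g=o["ee_pos"]+R[:,2]*.164; tip=o["ee_pos"]+R[:,2]*float(sys.argv[2] if len(sys.argv)>2 else .288)
T=[]
for c in("scene","side"):
    ci=r.camera_info(c);im=r.read_camera(c);cv2.imwrite(f"pics/{n}_{c}.png",im)
    p=proj(ci,[g,tip]);print(c,p.round(1).tolist())
    m=p.mean(0).round().astype(int);a=np.clip(m-32,0,[560-64,420-64])
    z=cv2.resize(im[a[1]:a[1]+64,a[0]:a[0]+64],(390,390),interpolation=cv2.INTER_CUBIC)
    for q in p: cv2.circle(z,tuple(((q+.5-a)*390/64).astype(int)),3,(0,255,0),1)
    T.append(z)
cv2.imwrite(f"pics/{n}.png",np.hstack(T))
E
python3 see.py g1
```

```text
5.8167 [ 0.4615 -0.3808  0.4542] [ 3.1285 -0.268   0.0072] [ 0.1798  0.1026 -3.009 ]
scene [[85.5, 267.5], [105.6, 305.2]]
side [[349.0, 278.3], [344.4, 312.5]]
```

View pics/g1.png

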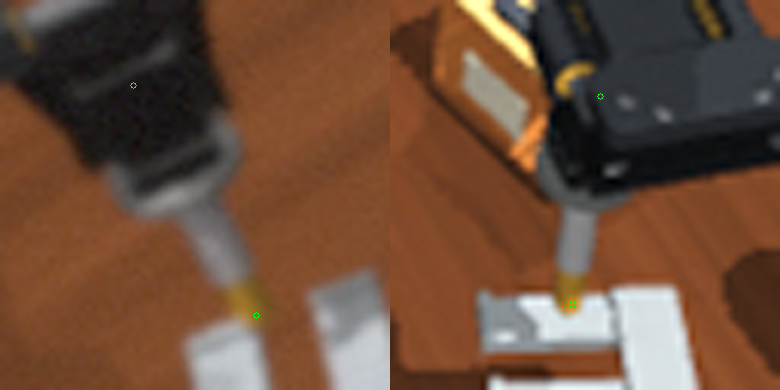

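Emit:
servo_tool(moves=[17,28,0,0,0,0,1,17,28,0,0,0,0,1,17,28,0,0,0,0,1,17,28,0,0,0,0,1,17,28,0,0,0,0,1,17,28,0,0,0,0,1,17,28,0,0,0,0,1,17,28,0,0,0,0,1])

```text
clock: 6.58
ee_pos: [0.5981, -0.1553, 0.4496]
ee_rot: [3.13, -0.268, -0.007]
wrist_force: [0.8, -1.1, -1.9]
opening: 0.028
```

Emit:
servo_tool(moves=[0,0,-20,0,0,0,1,0,0,-20,0,0,0,1,0,0,0,0,0,0,1,0,0,0,0,0,0,1])

```text
clock: 6.92
ee_pos: [0.5975, -0.1567, 0.4092]
ee_rot: [3.13, -0.268, -0.01]
wrist_force: [1.0, -1.0, 0.2]
opening: 0.0278
```

```bash
python3 see.py g2
```

```text
6.9167 [ 0.5975 -0.1567  0.4092] [ 3.1295 -0.2676 -0.0096] [ 1.0326 -1.0351  0.2202]
scene [[223.8, 252.9], [229.0, 288.1]]
side [[350.3, 220.7], [346.0, 252.3]]
```

View pics/g2.png

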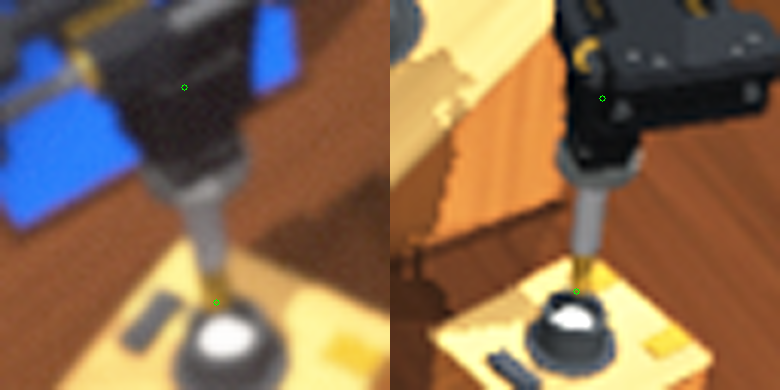

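```bash
python3 look.py w6
python3 - <<'E'
import cv2,numpy as np
T=[]
for c,x,y in(("scene",212,275),("side",327,240)):
    im=cv2.imread(f"pics/g2_{c}.png");z=cv2.resize(im[y:y+36,x:x+36],(396,396),interpolation=cv2.INTER_LANCZOS4)
    for i in range(0,36,4): cv2.putText(z,str(x+i),(i*11,8),0,.3,(0,0,255),1);cv2.putText(z,str(y+i),(0,i*11+4),0,.3,(0,0,255),1);cv2.line(z,(i*11,0),(i*11,395),(0,0,255) if i%8==0 else (0,120,0),1)
    T.append(z)
cv2.imwrite("pics/g2b.png",np.hstack(T))
E
```

```text
7.0167 [ 0.5979 -0.1572  0.4123] [ 3.1294 -0.2683  0.0007] [ 0.6219 -0.9774 -1.0286]
```

View pics/g2b.png

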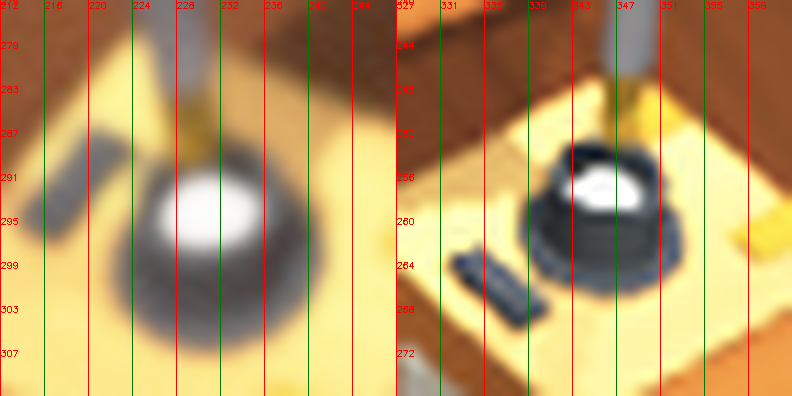

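View pics/w6.png

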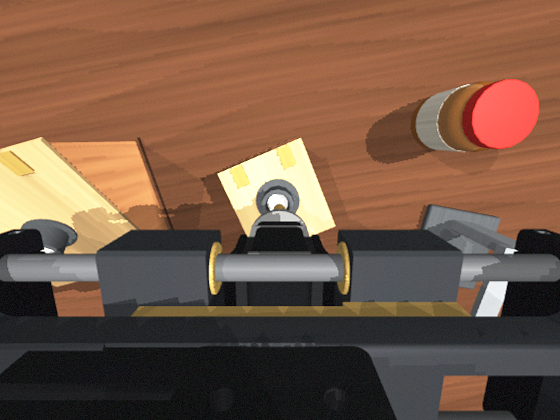

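Run:
```python
import cv2,numpy as np,pickle
from h import *
im=cv2.imread("pics/w6.png");x,y=250,165
z=cv2.resize(im[y:y+60,x:x+60],(600,600),interpolation=cv2.INTER_CUBIC)
for i in range(0,60,5): cv2.putText(z,str(x+i),(i*10,8),0,.3,(0,0,255),1);cv2.putText(z,str(y+i),(0,i*10+4),0,.3,(0,0,255),1)
ci,o=pickle.load(open("pics/w6.pkl","rb"));R=Ro.from_rotvec(o["ee_rot"]).as_matrix()
p=proj(ci,[o["ee_pos"]+R[:,2]*d for d in(.288,.280,.205)]+[[.5975,-.157,.106],[.5975,-.153,.106]]);print(p)
for q,c in zip(p,[(0,255,0)]*3+[(255,0,0),(0,0,255)]): cv2.circle(z,tuple(((q+.5-[x,y])*10).astype(int)),4,c,1)
cv2.imwrite("pics/w6z.png",z)
```

```text
[[278.5359 209.9672]
 [278.5327 212.0371]
 [278.4915 239.4466]
 [278.1775 206.1956]
 [274.2767 206.8561]]
```

View pics/w6z.png

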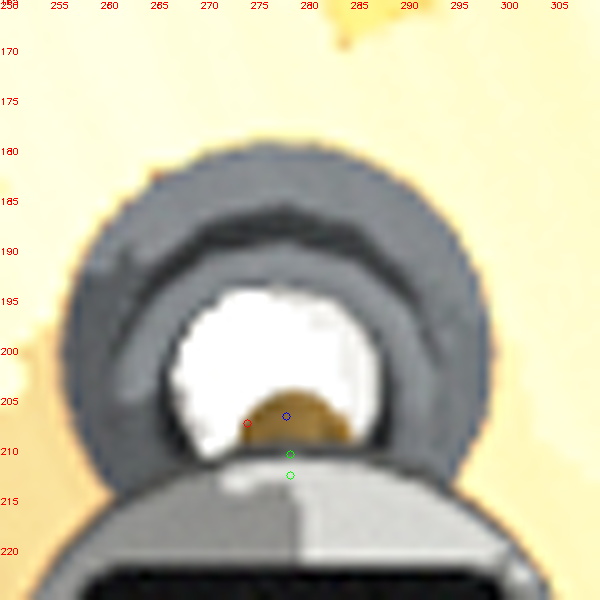

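Emit:
servo_tool(moves=[0,2,-7,0,0,0,1,0,0,-7,0,0,0,1,0,0,0,0,0,0,1,0,0,0,0,0,0,1])

```text
clock: 7.4
ee_pos: [0.5974, -0.1549, 0.3972]
ee_rot: [3.13, -0.268, -0.002]
wrist_force: [0.2, 0.4, -1.7]
opening: 0.028
```

Emit:
servo_tool(moves=[0,0,-1,0,0,0,1,0,0,-1,0,0,0,1,0,0,-1,0,0,0,1,0,0,0,0,0,0,1])

```text
clock: 7.73
ee_pos: [0.5976, -0.1548, 0.3946]
ee_rot: [-3.13, 0.268, 0.0]
wrist_force: [0.1, 0.9, -2.1]
opening: 0.0282
```

Emit:
servo_tool(moves=[0,0,-1,0,0,0,1,0,0,-1,0,0,0,1,0,0,0,0,0,0,1])

```text
clock: 7.98
ee_pos: [0.5976, -0.1548, 0.3925]
ee_rot: [-3.13, 0.268, 0.001]
wrist_force: [-0.0, -0.4, -1.7]
opening: 0.0282
```

Emit:
servo_tool(moves=[0,0,-1,0,0,0,1,0,0,-1,0,0,0,1,0,0,0,0,0,0,1])

```text
clock: 8.23
ee_pos: [0.5976, -0.1548, 0.3905]
ee_rot: [-3.13, 0.268, 0.001]
wrist_force: [0.7, 0.1, -1.9]
opening: 0.0279
```

Emit:
servo_tool(moves=[0,0,-1,0,0,0,1,0,0,-1,0,0,0,1,0,0,0,0,0,0,1])

```text
clock: 8.48
ee_pos: [0.5976, -0.1548, 0.3884]
ee_rot: [-3.13, 0.268, 0.001]
wrist_force: [-0.1, -0.2, -1.6]
opening: 0.0278
```

Emit:
servo_tool(moves=[0,0,-1,0,0,0,1,0,0,-1,0,0,0,1,0,0,0,0,0,0,1])

```text
clock: 8.73
ee_pos: [0.5977, -0.1548, 0.3872]
ee_rot: [3.13, -0.268, 0.001]
wrist_force: [-0.9, 0.3, 0.2]
opening: 0.0275
```

Emit:
servo_tool(moves=[0,0,-1,0,0,0,1,0,0,-1,0,0,0,1,0,0,0,0,0,0,1])

```text
clock: 8.98
ee_pos: [0.5977, -0.1548, 0.3852]
ee_rot: [3.13, -0.268, 0.001]
wrist_force: [-0.5, 0.5, 2.8]
opening: 0.0276
```

Emit:
servo_tool(moves=[0,0,-1,0,0,0,1,0,0,-1,0,0,0,1,0,0,0,0,0,0,1])

```text
clock: 9.23
ee_pos: [0.5977, -0.1548, 0.3831]
ee_rot: [3.13, -0.268, 0.001]
wrist_force: [-1.4, 1.9, 3.3]
opening: 0.0277
```

Emit:
servo_tool(moves=[0,0,-0.5,0,0,0,1,0,0,0,0,0,0,1,0,0,0,0,0,0,1,0,0,0,0,0,0,1,0,0,0,0,0,0,1,0,0,0,0,0,0,1,0,0,0,0,0,0,1,0,0,0,0,0,0,1])

```text
clock: 9.9
ee_pos: [0.5977, -0.1548, 0.3824]
ee_rot: [3.13, -0.268, 0.001]
wrist_force: [-1.3, 0.2, 4.3]
opening: 0.0276
```

```bash
python3 look.py w7; python3 see.py g3;python3 - <<'E'
import cv2
im=cv2.imread("pics/w7.png");cv2.imwrite("pics/w7z.png",cv2.resize(im[150:230,230:330],None,fx=6,fy=6,interpolation=cv2.INTER_CUBIC))
E
```

```text
9.9 [ 0.5977 -0.1548  0.3824] [ 3.13   -0.2679  0.0007] [-1.283   0.1576  4.2572]
9.95 [ 0.5977 -0.1548  0.3824] [ 3.13   -0.2679  0.0007] [-1.1985 -0.6395  4.5304]
scene [[226.1, 261.0], [231.2, 295.0]]
side [[349.5, 227.4], [345.6, 258.1]]
```

View pics/w7z.png

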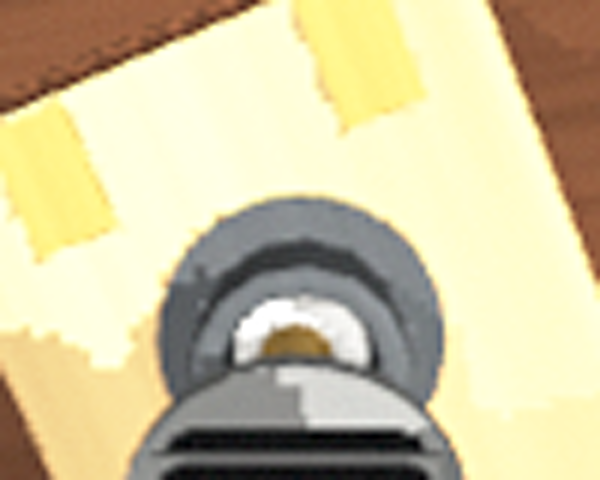

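View pics/g3.png

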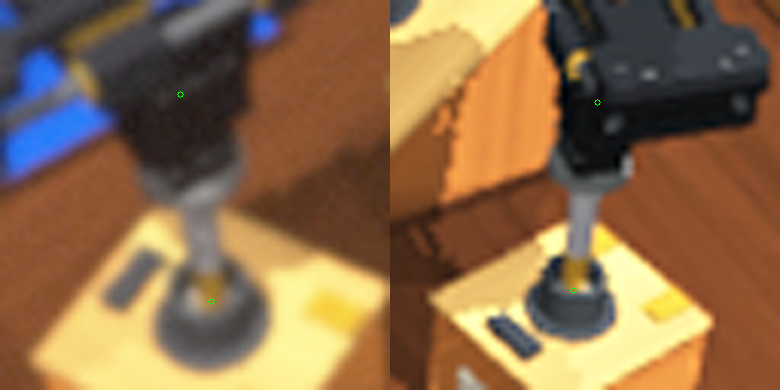

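Emit:
servo_tool(moves=[0,0,38,0,0,0,1,0,0,40,0,0,0,1,-10,40,0,0,0,0,1,-10,40,0,0,0,0,1,-10,40,0,0,0,0,1,-10,40,0,0,0,0,1,-10,40,0,0,0,0,1,-10,40,0,0,0,0,1])

```text
clock: 10.72
ee_pos: [0.5366, 0.0869, 0.4584]
ee_rot: [3.13, -0.269, -0.005]
wrist_force: [1.1, 0.2, -1.8]
opening: 0.028
```

Emit:
servo_tool(moves=[-9.6,35.6,0,-0.0105,-0.0614,0,1,-9.6,35.6,0,-0.0105,-0.0614,0,1,-9.6,35.6,0,-0.0105,-0.0614,0,1,-9.6,35.6,0,-0.0105,-0.0614,0,1,-9.6,35.6,0,-0.0105,-0.0614,0,1,-9.6,35.6,0,-0.0105,-0.0614,0,1,-9.6,35.6,0,-0.0105,-0.0614,0,1,0,0,0,0,0,0,1])

```text
clock: 11.38
ee_pos: [0.4687, 0.3392, 0.4574]
ee_rot: [3.021, -0.245, 0.671]
wrist_force: [-0.1, -1.9, -2.1]
opening: 0.0277
```

Emit:
servo_tool(moves=[0,0,-20,0,0,0,1,0,0,-20,0,0,0,1,0,0,-22,0,0,0,1,0,0,0,0,0,0,1,0,0,0,0,0,0,1])

```text
clock: 11.8
ee_pos: [0.4703, 0.334, 0.396]
ee_rot: [3.018, -0.257, 0.664]
wrist_force: [-0.3, 0.3, -1.3]
opening: 0.0278
```

```bash
cat > al.py <<'E'
# usage: al.py name  mx my mz nx ny nz wandlen
import sys,cv2
from h import *
from plant import r
n=sys.argv[1];m=np.array(sys.argv[2:5],float);nn=np.array(sys.argv[5:8],float);wl=float(sys.argv[8])
o,R=st(r);ci=r.camera_info("wrist");im=r.read_camera("wrist");cv2.imwrite(f"pics/{n}.png",im)
tip=o["ee_pos"]+wl*R[:,2]
print(o["clock"],o["ee_pos"],o["ee_rot"],o["wrist_force"])
print("tip-mouth world mm",(tip-m)*1e3,"along n",(tip-m)@nn*1e3,"lateral",((tip-m)-((tip-m)@nn)*nn)*1e3,"ang deg",np.degrees(np.arccos(-R[:,2]@nn)))
print("need rotvec", np.cross(-R[:,2],nn))
along=(tip-m)@nn
p=proj(ci,[m,tip,tip+R[:,2]*along]);print(p)
a=(p[0]-30).astype(int);z=cv2.resize(im[a[1]:a[1]+60,a[0]:a[0]+60],(600,600),interpolation=cv2.INTER_CUBIC)
for i in range(0,60,5): cv2.putText(z,str(a[0]+i),(i*10,8),0,.3,(0,0,255),1);cv2.putText(z,str(a[1]+i),(0,i*10+4),0,.3,(0,0,255),1)
u=np.cross([0,0,1],nn) if abs(nn[2])<.999 else np.array([0,1.,0]);u/=np.linalg.norm(u);v=np.cross(nn,u)
for rad in(.012,.017):
    q=proj(ci,[m+rad*(np.cos(t)*u+np.sin(t)*v) for t in np.linspace(0,6.28,60)])
    cv2.polylines(z,[((q+.5-a)*10).astype(int)],True,(255,0,0),1)
q=proj(ci,[tip-R[:,2]*.006+.006*(np.cos(t)*R[:,0]+np.sin(t)*R[:,1]) for t in np.linspace(0,6.28,40)])
cv2.polylines(z,[((q+.5-a)*10).astype(int)],True,(0,255,0),1)
cv2.imwrite(f"pics/{n}z.png",z)
E
python3 al.py w8 .597 .312 .112 -.4165 .0716 .9063 .288
```

```text
11.8 [0.4703 0.334  0.396 ] [ 3.0182 -0.2574  0.6636] [-0.2934  0.3495 -1.3134]
tip-mouth world mm [-7.7055  0.3429 22.6153] along n 23.730138065936742 lateral [ 2.1781 -1.3561  1.1087] ang deg 0.394466436772448
need rotvec [ 0.003  -0.0037  0.0017]
[[277.4534 206.8694]
 [278.4768 209.9633]
 [278.4869 204.4554]]
```

View pics/w8z.png

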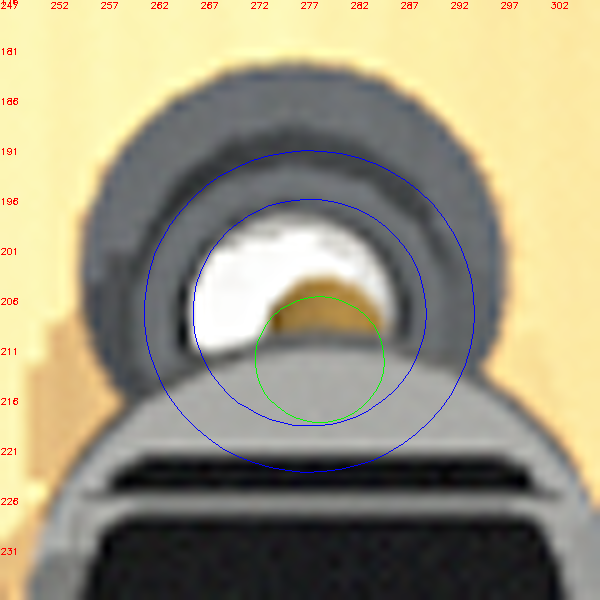

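Emit:
servo_tool(moves=[-1.9,3.4,-1.1,0,0,0,1,4.2,-0.7,-9,0,0,0,1,3.3,-0.6,-7.2,0,0,0,1,0,0,0,0,0,0,1,0,0,0,0,0,0,1])

```text
clock: 12.27
ee_pos: [0.4763, 0.3362, 0.3802]
ee_rot: [3.02, -0.259, 0.668]
wrist_force: [1.2, 0.7, -2.0]
opening: 0.028
```

```bash
python3 al.py w9 .597 .314 .112 -.4165 .0716 .9063 .288; python3 see.py g4
```

```text
12.2667 [0.4763 0.3362 0.3802] [ 3.0201 -0.2591  0.6678] [ 1.1798  0.6675 -1.9817]
tip-mouth world mm [-1.096   1.2763  7.0903] along n 6.973856182143677 lateral [1.8086 0.7769 0.7699] ang deg 0.2797671205543779
need rotvec [ 0.0009 -0.0012  0.0005]
[[279.563  210.0713]
 [278.4635 209.9709]
 [278.4667 208.2589]]
12.3167 [0.4762 0.3364 0.3807] [ 3.0208 -0.259   0.669 ] [ 0.0854  0.4442 -0.9396]
scene [[338.0, 153.0], [346.6, 192.4]]
side [[272.0, 148.0], [286.0, 172.3]]
```

View pics/w9z.png

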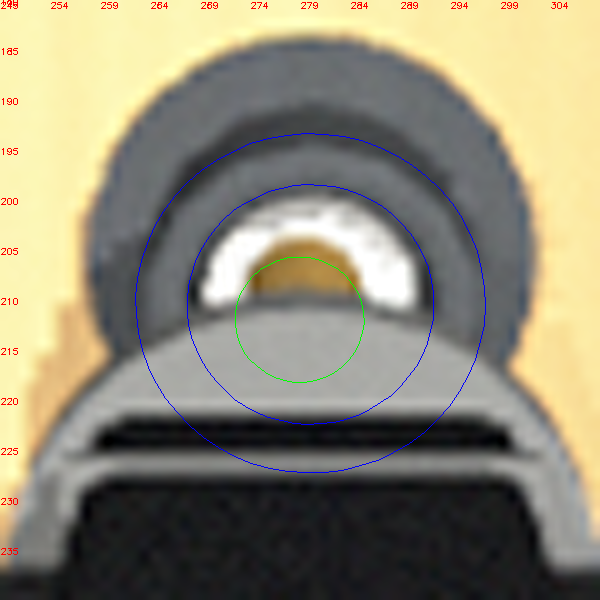

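View pics/g4.png

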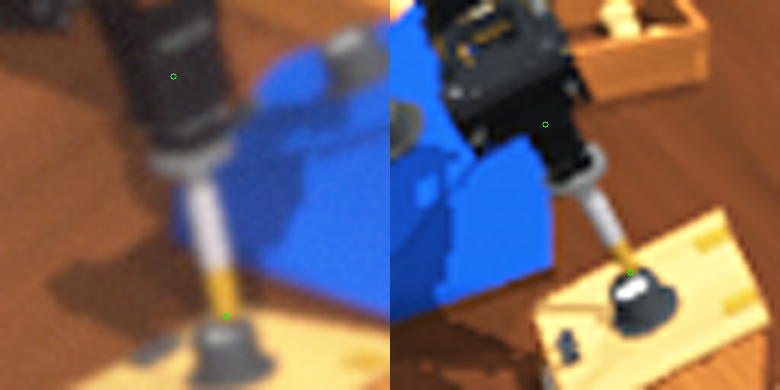

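Emit:
servo_tool(moves=[-2.4,0.4,-1.15,0,0,0,1,1.25,-0.2,-2.7,0,0,0,1,1.25,-0.2,-2.7,0,0,0,1,0,0,0,0,0,0,1,0,0,0,0,0,0,1])

```text
clock: 12.83
ee_pos: [0.4762, 0.3364, 0.374]
ee_rot: [3.021, -0.259, 0.669]
wrist_force: [-0.1, -0.2, -1.9]
opening: 0.0276
```

```bash
python3 al.py w10 .597 .314 .112 -.4165 .0716 .9063 .288
```

```text
12.8333 [0.4762 0.3364 0.374 ] [ 3.0207 -0.2585  0.6687] [-0.09   -0.1512 -1.9426]
tip-mouth world mm [-1.0362  1.7352  0.9555] along n 1.4217700948836263 lateral [-0.4441  1.6334 -0.3331] ang deg 0.2685807796053957
need rotvec [ 0.0002 -0.0007  0.0001]
[[280.1146 208.8298]
 [278.5036 209.9922]
 [278.5042 209.6364]]
```

View pics/w10z.png

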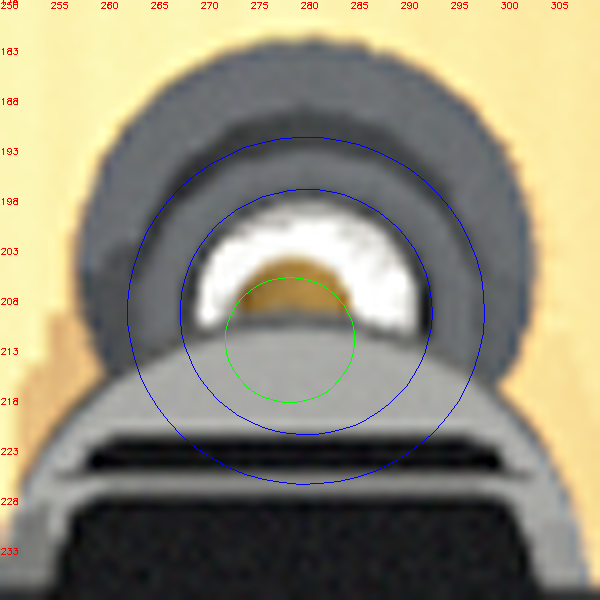

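Emit:
servo_tool(moves=[0.6,-0.9,-0.9,0,0,0,1,0.42,-0.07,-0.91,0,0,0,1,0.42,-0.07,-0.91,0,0,0,1,0,0,0,0,0,0,1])

```text
clock: 13.22
ee_pos: [0.4777, 0.3355, 0.3716]
ee_rot: [3.021, -0.259, 0.669]
wrist_force: [-0.0, 0.9, -2.7]
opening: 0.0276
```

Emit:
servo_tool(moves=[0.42,-0.07,-0.91,0,0,0,1,0.42,-0.07,-0.91,0,0,0,1,0,0,0,0,0,0,1])

```text
clock: 13.47
ee_pos: [0.4784, 0.3354, 0.3702]
ee_rot: [3.021, -0.259, 0.67]
wrist_force: [-2.6, -1.1, 2.5]
opening: 0.0277
```

Emit:
servo_tool(moves=[0.42,-0.07,-0.91,0,0,0,1,0.42,-0.07,-0.91,0,0,0,1,0,0,0,0,0,0,1])

```text
clock: 13.72
ee_pos: [0.4793, 0.3352, 0.3683]
ee_rot: [3.021, -0.259, 0.67]
wrist_force: [-3.5, 0.4, 3.1]
opening: 0.0278
```

Emit:
servo_tool(moves=[0.3,-0.05,-0.64,0,0,0,1,0,0,0,0,0,0,1,0,0,0,0,0,0,1,0,0,0,0,0,0,1])

```text
clock: 14.05
ee_pos: [0.4796, 0.3352, 0.3676]
ee_rot: [3.021, -0.259, 0.67]
wrist_force: [-3.2, -0.3, 2.8]
opening: 0.0281
```

```bash
python3 al.py w11 .597 .314 .112 -.4165 .0716 .9063 .288; python3 see.py g5;python3 - <<'E'
from plant import r
import numpy as np
f=[]
for i in range(4): f.append(r.observe()["wrist_force"]); r.read_camera("wrist")
f=np.array(f)-[0,0,-1.8];print(f, f.mean(0)@[-.4165,.0716,.9063])
E
```

```text
14.05 [0.4796 0.3352 0.3676] [ 3.0213 -0.2585  0.6699] [-3.2175 -0.3037  2.8418]
tip-mouth world mm [ 2.5794  0.723  -5.4125] along n -5.927938074454406 lateral [ 0.1104  1.1474 -0.04  ] ang deg 0.2675692770633069
need rotvec [-0.0005  0.0001 -0.0002]
[[279.6593 211.3919]
 [278.4277 209.9691]
 [278.4243 211.4918]]
14.1 [0.4796 0.3352 0.3676] [ 3.0213 -0.2586  0.6699] [-2.4387 -0.1876  2.1825]
scene [[338.3, 157.4], [346.9, 196.4]]
side [[273.0, 151.1], [286.9, 175.1]]
[[-2.8981822  -0.94017836  5.20288753]
 [-3.24664422 -0.72647737  4.59617993]
 [-2.95639022 -0.85487663  5.37217161]
 [-3.24376911  0.44740602  6.26750094]] 6.105777297340452
```

View pics/w11z.png

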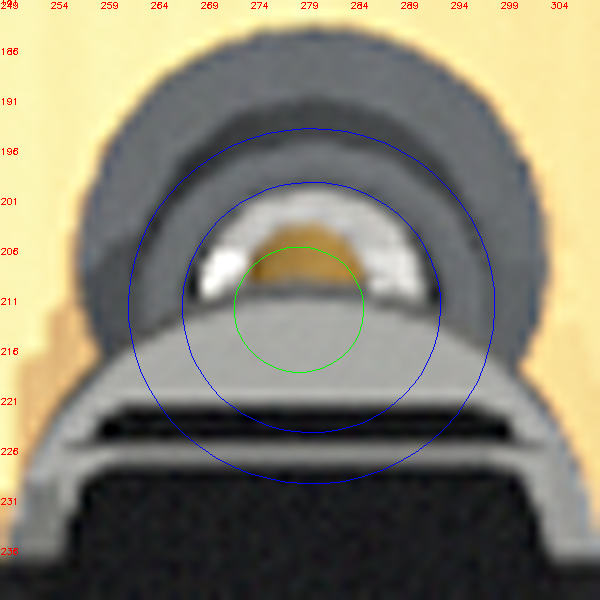

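View pics/g5.png

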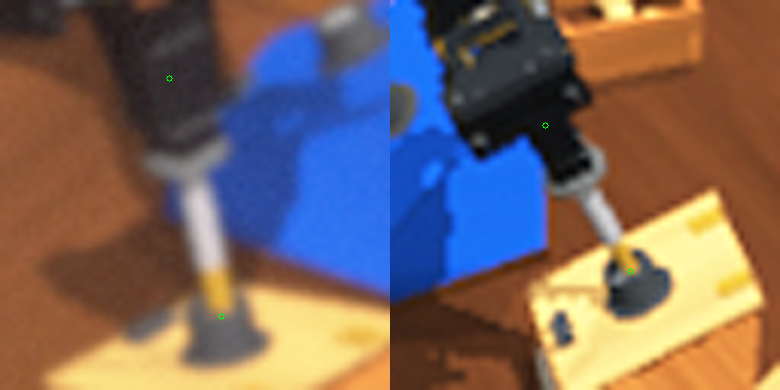

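Run:
```python
from h import *
from plant import r
o,R=st(r)
ps=np.radians(5.63);th=np.radians(38)
B=Ro.from_euler('z',ps).as_matrix()
n=B@[-np.sin(th),0,np.cos(th)];x=B@[np.cos(th),0,np.sin(th)]
T=np.column_stack([x,np.cross(-n,x),-n])
print(n,(Ro.from_matrix(T)*Ro.from_matrix(R).inv()).as_rotvec())
m=np.array([.5952,.081,.1245]);print("target from retreat", (m+.313*n-(o["ee_pos"]+[-.0167,.0029,.036]))*1e3)
```

```text
[-0.6127 -0.0604  0.788 ] [-0.0089 -0.2275  0.2676]
target from retreat [ -59.489  -275.9822  -32.3566]
```

Emit:
servo_tool(moves=[0,0,0,0,0,0,1,0,0,0,0,0,0,1,-6.7,1.2,14.5,0,0,0,1,-10,1.7,21.5,0,0,0,1,0,0,0,0,0,0,1])

```text
clock: 14.82
ee_pos: [0.4627, 0.339, 0.4065]
ee_rot: [3.026, -0.258, 0.676]
wrist_force: [-1.0, 0.9, 0.0]
opening: 0.0277
```

Emit:
servo_tool(moves=[-7.4,-34.5,5,-0.0011,-0.0284,0.0335,1,-7.4,-34.5,5,-0.0011,-0.0284,0.0335,1,-7.4,-34.5,0,-0.0011,-0.0284,0.0335,1,-7.4,-34.5,0,-0.0011,-0.0284,0.0335,1,-7.4,-34.5,0,-0.0011,-0.0284,0.0335,1,-7.4,-34.5,0,-0.0011,-0.0284,0.0335,1,-7.4,-34.5,0,-0.0011,-0.0284,0.0335,1,-7.4,-34.5,0,-0.0011,-0.0284,0.0335,1])

```text
clock: 15.48
ee_pos: [0.4024, 0.0606, 0.412]
ee_rot: [-2.937, -0.149, -1.009]
wrist_force: [1.8, -0.9, -1.5]
opening: 0.0278
```

Emit:
servo_tool(moves=[0,0,-18,0,0,0,1,0,0,-18,0,0,0,1,0,0,0,0,0,0,1,0,0,0,0,0,0,1])

```text
clock: 15.82
ee_pos: [0.4043, 0.0635, 0.3923]
ee_rot: [-2.951, -0.142, -0.986]
wrist_force: [1.1, -0.6, -2.2]
opening: 0.0275
```

```bash
python3 al.py w12 .5952 .081 .1245 -.6127 -.0604 .788 .288
```

```text
15.8167 [0.4043 0.0635 0.3923] [-2.9506 -0.1419 -0.9859] [ 1.0998 -0.5641 -2.2322]
tip-mouth world mm [-18.4717  -1.7228  37.626 ] along n 41.070957505772284 lateral [6.6925 0.7579 5.2621] ang deg 1.0913308463759253
need rotvec [ 0.0051 -0.018   0.0026]
[[278.3422 207.7588]
 [278.3708 209.8204]
 [278.4013 200.8042]]
```

View pics/w12z.png

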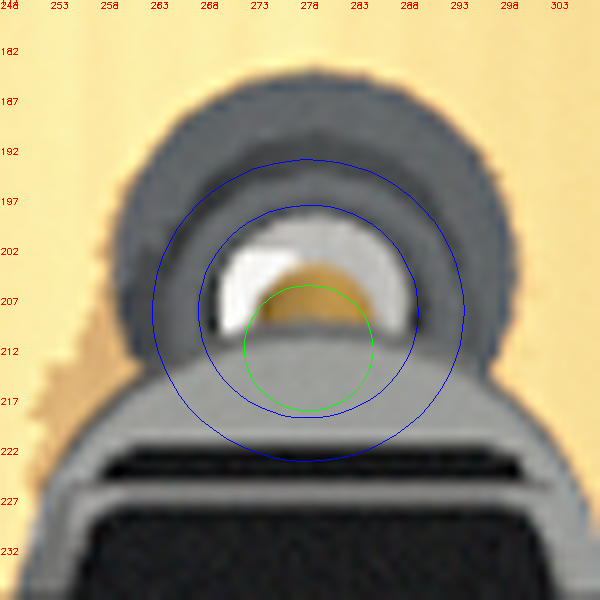

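Emit:
servo_tool(moves=[-2,0,-12,0.005,-0.018,0.003,1,2,0,-8,0,0,0,1,0,0,0,0,0,0,1,0,0,0,0,0,0,1,0,0,0,0,0,0,1])

```text
clock: 16.28
ee_pos: [0.4049, 0.0674, 0.3914]
ee_rot: [-2.952, -0.145, -0.984]
wrist_force: [0.9, 1.2, -1.6]
opening: 0.028
```

```bash
python3 al.py w13 .5952 .081 .1245 -.6127 -.0604 .788 .288; python3 -c "
from plant import r
print(r.observe()['q'])"
```

```text
16.2833 [0.4049 0.0674 0.3914] [-2.9517 -0.1449 -0.9839] [ 0.863   1.2293 -1.5896]
tip-mouth world mm [-18.305    2.1791  36.4834] along n 39.83280664000202 lateral [6.1005 4.585  5.0952] ang deg 1.1739574789376015
need rotvec [ 0.0051 -0.0195  0.0025]
[[281.8594 207.7468]
 [278.3343 209.8245]
 [278.366  201.0456]]
[ 0.34425082 -0.09056843 -0.97822472  1.22183946 -0.16045327  0.15580612]
```

View pics/w13z.png

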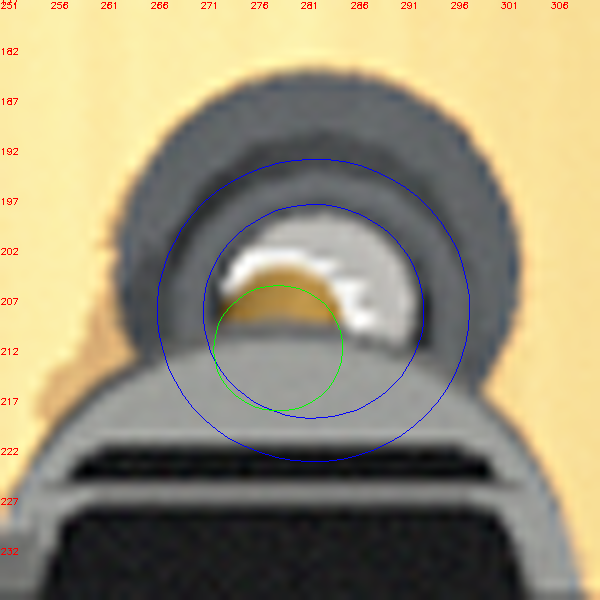

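```bash
cat > kin.py <<'E'
from h import *
import pickle
from scipy.optimize import least_squares,minimize
def Rx(a):return Ro.from_euler('x',a).as_matrix()
def Ry(a):return Ro.from_euler('y',a).as_matrix()
def Rz(a):return Ro.from_euler('z',a).as_matrix()
def fk(q,P):
    a1,d1,L1,L2,a3,d6=P
    A=Rz(q[0]);p=A@[a1,0,d1]
    B=A@Ry(q[1]);p=p+B@[0,0,L1]
    C=B@Ry(-q[2]);p=p+C@[L2,0,a3]   # forearm along x
    D=C@Rx(q[3])@Ry(-q[4])
    p=p+D@[d6,0,0]
    return p,D@Ry(np.pi/2)@Rz(q[5])  # tool z=forearm x
if __name__=="__main__":
    from plant import r
    data=[pickle.load(open(f"pics/w{i}.pkl","rb"))[1] for i in(1,2,3,4,5,6,7)]+[r.observe()]
    data=[(np.array(d["q"]),np.array(d["ee_pos"]),Ro.from_rotvec(d["ee_rot"]).as_matrix()) for d in data]
    for s4 in(1,-1):
      def f(P):
        return np.concatenate([fk(q*[1,1,1,s4,1,1],P)[0]-p for q,p,R in data])
      o=least_squares(f,[0,.3,.4,.4,0,.1]);print(s4,o.x,np.abs(o.fun).max()*1e3)
    for q,p,R in data[-2:]:
      for s4 in(1,-1): print(s4,(fk(q*[1,1,1,s4,1,1],o.x)[1].T@R))
    q0=np.array([1.559,.385,.008,0,-1.194,-.259]);print(fk(q0,o.x)[0])
E
python3 kin.py
```

```text
1 [ 0.4386 -0.4852  0.476  -0.1118  0.2385 -0.1977] 159.97859228688816
-1 [ 0.0155  0.5776  0.5952  0.4435 -0.1235  0.4472] 159.70006517691118
1 [[-0.3506 -0.9365 -0.0003]
 [ 0.9365 -0.3506 -0.0001]
 [-0.0001 -0.0003  1.    ]]
-1 [[-0.3507 -0.9365  0.    ]
 [ 0.9365 -0.3507 -0.    ]
 [ 0.      0.      1.    ]]
1 [[-0.3758 -0.8798 -0.2911]
 [ 0.9249 -0.3758 -0.0582]
 [-0.0582 -0.2911  0.9549]]
-1 [[-0.3066  0.9518  0.    ]
 [-0.9518 -0.3066  0.    ]
 [ 0.     -0.      1.    ]]
[0.0071 0.6057 0.4039]
```

```bash
python3 - <<'E'
s=open("kin.py").read()
s=s.replace("a1,d1,L1,L2,a3,d6=P","a1,d1,L1,L2,a3,d6,b=P;q=np.array(q)*[1,1,1,-1,1,-1]").replace("[a1,0,d1]","[a1,b,d1]").replace("Rz(q[5])","Rz(q[5]-np.pi/2)")
i=s.index("    for s4 in(1,-1):")
s=s[:i]+'''    f=lambda P:np.concatenate([fk(q,P)[0]-p for q,p,R in data])
    o=least_squares(f,[0,.3,.4,.4,0,.1,-.16]);print(o.x,np.abs(o.fun).max()*1e3)
    for q,p,R in data[::3]: print(fk(q,o.x)[1].T@R)
    np.save("P.npy",o.x)
    print(np.linalg.svd(o.jac)[1])
'''
open("kin.py","w").write(s)
E
python3 kin.py
```

```text
[ 0.4597 -0.5384  0.47   -0.1395  0.2566 -0.23   -0.1533] 45.893133537213345
[[ 1.  0. -0.]
 [-0.  1. -0.]
 [ 0.  0.  1.]]
[[ 1. -0. -0.]
 [ 0.  1.  0.]
 [ 0. -0.  1.]]
[[ 1.  0. -0.]
 [-0.  1. -0.]
 [ 0.  0.  1.]]
[5.568  4.0208 2.8288 0.7818 0.4132 0.2025 0.0718]
```

```bash
python3 - <<'E'
s=open("kin.py").read()
s=s.replace("a1,d1,L1,L2,a3,d6,b=P","a1,d1,L1,L2,a3,d6,b,u,a6,b4=P").replace("B@[0,0,L1]","B@[u,0,L1]")
s=s.replace("D=C@Rx(q[3])@Ry(-q[4])","E=C@Rx(q[3]);p=p+E@[0,b4,0];D=E@Ry(-q[4])").replace("D@[d6,0,0]","D@[d6,0,a6]")
s=s.replace("[0,.3,.4,.4,0,.1,-.16]);","X0);").replace("fk(q,P)[0]-p for q,p,R in data])","fk(q,P)[0]-p for q,p,R in data]+[(P-X0)*1e-3])")
s=s.replace("    f=lambda","    X0=np.array([0,.3,.4,.4,0,.1,-.08,0,0,-.08])\n    f=lambda").replace("np.abs(o.fun).max()*1e3","np.abs(o.fun[:-10]).max()*1e3,o.fun[-13:-10]")
open("kin.py","w").write(s)
E
python3 kin.py|head -3
```

```text
[-0.0063  0.1747  0.5649  0.4219 -0.0001  0.1383 -0.0056 -0.      0.0063
 -0.1542] 0.027014396061453283 [-0. -0.  0.]
[[ 1.  0. -0.]
```

```bash
cat > ik.py <<'E'
from kin import *
P=np.load("P.npy")
lo=np.array([-3.14,-1.21,-1.07,-3.16,-2.99,-3.1]);hi=np.array([3.14,2.06,1.41,2.05,-.16,3.1])
rng=np.random.default_rng(0)
def iks(p,z,x=None,N=60,only=None):
    def f(q):
        pp,R=fk(q,P); 
        return np.concatenate([(pp-p)*10,R[:,2]-z]+([] if x is None else [R[:,0]-x]))
    S=[]
    for _ in range(N):
        q0=rng.uniform(lo,hi) if only is None else np.array(only)
        q0=np.clip(q0,lo+1e-3,hi-1e-3)
        o=least_squares(f,q0,bounds=(lo,hi))
        if o.cost<1e-9 and not any(np.abs(s[:5]-o.x[:5]).max()<.05 for s in S): S.append(o.x)
    return S
def norm(tilt,psi=np.radians(5.63)):
    B=Rz(psi);return B@[-np.sin(tilt),0,np.cos(tilt)]
if __name__=="__main__":
    m=np.array([.5952,.081,.1245])
    for t in (38,35,32,29):
        n=norm(np.radians(t))
        for al in(-.012,.04):
            for s in iks(m+(.288+al)*n,-n): print(t,al,s)
E
python3 ik.py
```

```text
35 0.04 [ 0.4438 -0.089  -0.9317  0.9386 -0.2432 -2.0459]
32 -0.012 [ 0.3633  0.0386 -0.9072  1.0402 -0.1617 -0.446 ]
32 0.04 [ 0.5232 -0.0694 -0.8203  0.6447 -0.372  -2.5703]
29 -0.012 [ 0.4777  0.0563 -0.7825  0.6236 -0.3125  2.166 ]
29 0.04 [ 0.542  -0.0437 -0.7176  0.4696 -0.4779  0.8502]
```

```bash
cat > ik2.py <<'E'
from ik import *
m=np.array([.5952,.081,.1245]);n0=norm(np.radians(38))
seed=[.45,0,-.85,.7,-.3,0]
ex=np.cross([0,1,0],n0);ex/=np.linalg.norm(ex);ey=np.cross(n0,ex)
for dev in(3,5,7,9):
  for az in range(0,360,30):
    d=np.radians(dev);a=np.radians(az)
    n=np.cos(d)*n0+np.sin(d)*(np.cos(a)*ex+np.sin(a)*ey)
    ok=[]
    for al in(-.014,.01,.04):
        S=[]
        for sd in (seed,[-.2,0,-.85,-.7,-.3,0],[.3,0,-.9,1.5,-.3,0],[.1,0,-.9,-1.5,-.3,0]): S+=iks(m+(.288+al)*n,-n,N=1,only=sd)
        ok.append(min([s[4] for s in S]) if S else None)
    if all(v is not None for v in ok): print(dev,az,np.round(ok,3),n)
E
python3 ik2.py
```

```text
7 0 [-0.207 -0.302 -0.405] [-0.5119 -0.0599  0.8569]
7 30 [-0.215 -0.31  -0.417] [-0.5271  0.0009  0.8498]
7 60 [-0.182 -0.277 -0.391] [-0.5639  0.0454  0.8246]
9 0 [-0.303 -0.381 -0.474] [-0.4817 -0.0597  0.8743]
9 30 [-0.307 -0.389 -0.486] [-0.5011  0.0184  0.8652]
9 60 [-0.276 -0.358 -0.46 ] [-0.5484  0.0756  0.8328]
9 90 [-0.209 -0.277 -0.383] [-0.6109  0.0965  0.7858]
9 330 [-0.257 -0.332 -0.421] [-0.4953 -0.1377  0.8577]
```

```bash
cat > plan.py <<'E'
from ik import *
from plant import r
m=np.array([.5952,.081,.1245]);n0=norm(np.radians(38))
ex=np.cross([0,1,0],n0);ex/=np.linalg.norm(ex);ey=np.cross(n0,ex)
d,a=np.radians(8),np.radians(12)
n=np.cos(d)*n0+np.sin(d)*(np.cos(a)*ex+np.sin(a)*ey)
o,R=st(r)
v=np.cross(R[:,2],-n);rv=v/np.linalg.norm(v)*np.arcsin(np.linalg.norm(v))
print("n'",n,"rotvec",rv,"dTCP mm",(m+.308*n-o["ee_pos"])*1e3,o["q"])
Rt=Ro.from_rotvec(rv).as_matrix()@R
for al in(.03,.02,0,-.015):print(al,iks(m+.288*n+al*n0,-n,x=Rt[:,0],N=1,only=o["q"]))
E
python3 plan.py
```

```text
n' [-0.5003 -0.0309  0.8653] rotvec [-0.0226  0.1168 -0.0089] dTCP mm [36.2555  4.1904 -0.4   ] [ 0.3443 -0.0906 -0.9782  1.2218 -0.1605  0.1558]
0.03 [array([ 0.5352, -0.0366, -0.7894,  0.6109, -0.4098,  0.614 ])]
0.02 [array([ 0.5194, -0.0156, -0.7982,  0.6416, -0.3791,  0.5925])]
0 [array([ 0.4835,  0.0264, -0.8173,  0.721 , -0.3161,  0.5359])]
-0.015 [array([ 0.4499,  0.0579, -0.8336,  0.8044, -0.2665,  0.4756])]
```

Emit:
servo_tool(moves=[9,1,0,-0.0056,0.0292,-0.0022,1,9,1,0,-0.0056,0.0292,-0.0022,1,9,1,0,-0.0056,0.0292,-0.0022,1,9,1,0,-0.0056,0.0292,-0.0022,1,0,0,0,0,0,0,1,0,0,0,0,0,0,1])

```text
clock: 16.83
ee_pos: [0.4401, 0.0711, 0.392]
ee_rot: [-3.02, -0.14, -0.825]
wrist_force: [0.1, 0.2, -1.4]
opening: 0.0276
```

```bash
cat > al2.py <<'E'
# like al.py; lid normal n0 for mouth, wand actual direction; reports correction
import sys,cv2
from h import *
from plant import r
n=sys.argv[1];m=np.array([.5952,.081,.1245]);n0=np.array([-.6127,-.0604,.788]);wn=np.array([-.5003,-.0309,.8653])
o,R=st(r);ci=r.camera_info("wrist");im=r.read_camera("wrist");cv2.imwrite(f"pics/{n}.png",im)
tip=o["ee_pos"]+.288*R[:,2];d=tip-m;al=d@n0
print(o["clock"],o["ee_pos"],o["wrist_force"],o["q"])
print("along n0",al*1e3,"lateral",(d-al*n0)*1e3,"want rotvec",np.cross(-R[:,2],wn),"dev deg",np.degrees(np.arccos(-R[:,2]@n0)))
p=proj(ci,[m,tip,tip-n0*al]);print(p)
a=(p[0]-30).astype(int);z=cv2.resize(im[a[1]:a[1]+60,a[0]:a[0]+60],(600,600),interpolation=cv2.INTER_CUBIC)
for i in range(0,60,5): cv2.putText(z,str(a[0]+i),(i*10,8),0,.3,(0,0,255),1);cv2.putText(z,str(a[1]+i),(0,i*10+4),0,.3,(0,0,255),1)
u=np.cross([0,0,1],n0);u/=np.linalg.norm(u);v=np.cross(n0,u);t=np.linspace(0,6.28,60)[:,None]
for c,e,f,rad,col in((m,u,v,.012,(255,0,0)),(m,u,v,.017,(255,0,0)),(tip-R[:,2]*.006,R[:,0],R[:,1],.006,(0,255,0))):
    q=proj(ci,c+rad*(np.cos(t)*e+np.sin(t)*f)); cv2.polylines(z,[((q+.5-a)*10).astype(int)],True,col,1)
cv2.imwrite(f"pics/{n}z.png",z)
E
python3 al2.py w14
```

```text
16.8333 [0.4401 0.0711 0.392 ] [ 0.0703  0.2092 -1.387 ] [ 0.5163 -0.0133 -0.788   0.6448 -0.3798  0.5936]
along n0 20.92907071899068 lateral [3.7035 0.4756 2.9163] want rotvec [-0.0007  0.0077 -0.0001] dev deg 7.567115135365442
[[278.1139 206.7438]
 [278.372  209.8584]
 [278.0094 202.3767]]
```

View pics/w14z.png

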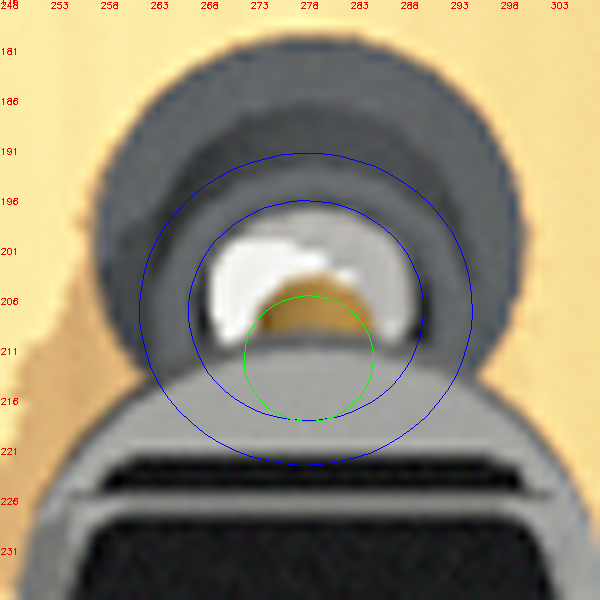

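Emit:
servo_tool(moves=[-4,-0.4,-3.1,0,0,0,1,4.9,0.5,-6.3,0,0,0,1,4.9,0.5,-6.3,0,0,0,1,0,0,0,0,0,0,1,0,0,0,0,0,0,1])

```text
clock: 17.3
ee_pos: [0.4447, 0.0702, 0.3755]
ee_rot: [-3.022, -0.138, -0.821]
wrist_force: [0.3, 0.4, -1.2]
opening: 0.0279
```

```bash
python3 al2.py w15
```

```text
17.3 [0.4447 0.0702 0.3755] [ 0.3214  0.3629 -1.1985] [ 0.4842  0.0142 -0.8256  0.731  -0.3184  0.5254]
along n0 5.2138187120638895 lateral [-1.8638 -2.0701 -1.6078] want rotvec [0.0012 0.0053 0.0009] dev deg 7.728024745334944
[[276.3036 205.349 ]
 [278.3609 209.8466]
 [278.2552 207.873 ]]
```

View pics/w15z.png

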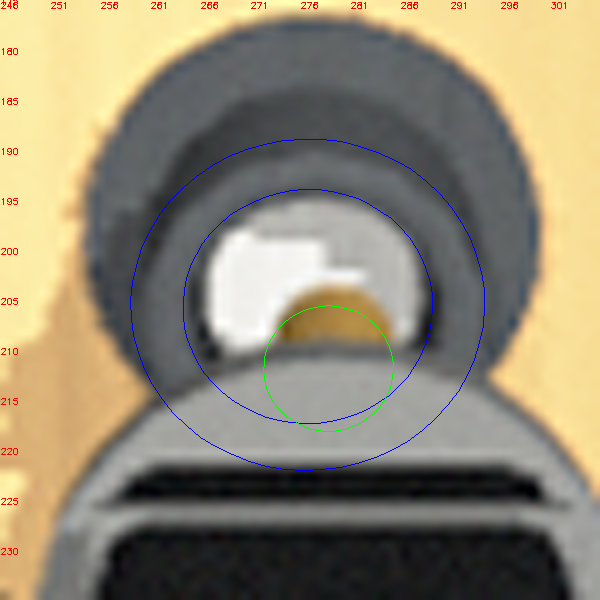

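Emit:
servo_tool(moves=[0.9,2.1,0.7,0,0,0,1,1.5,0.15,-2,0,0,0,1,0.9,0.1,-1.2,0,0,0,1,0,0,0,0,0,0,1,0,0,0,0,0,0,1])

```text
clock: 17.77
ee_pos: [0.4488, 0.0734, 0.3735]
ee_rot: [-3.021, -0.139, -0.823]
wrist_force: [0.4, -0.4, -1.3]
opening: 0.0278
```

```bash
python3 al2.py w16
```

```text
17.7667 [0.4488 0.0734 0.3735] [ 0.3843 -0.3948 -1.312 ] [ 0.4811  0.0246 -0.8244  0.7498 -0.3085  0.5087]
along n0 0.9375614078523554 lateral [-0.0846  1.2664  0.0313] want rotvec [0.0001 0.0065 0.0003] dev deg 7.64342574261147
[[279.7089 209.5237]
 [278.3932 209.8404]
 [278.3751 209.4816]]
```

View pics/w16z.png

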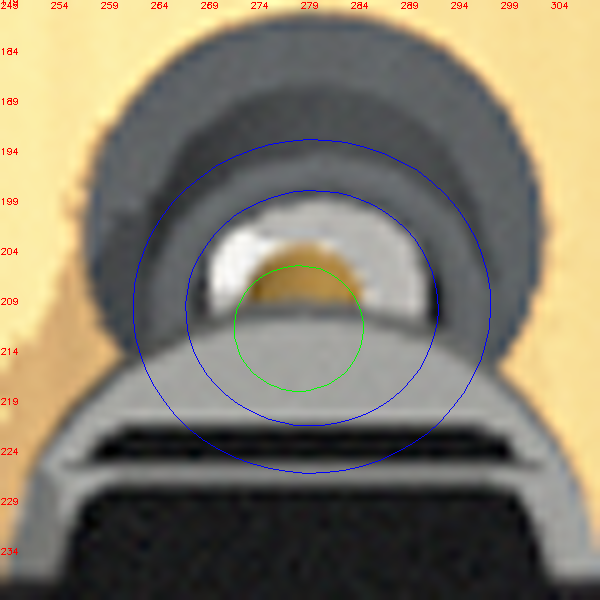

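Emit:
servo_tool(moves=[0,-1,-1.3,0,0,0,1,0.61,0.06,-0.79,0,0,0,1,0.61,0.06,-0.79,0,0,0,1,0,0,0,0,0,0,1])

```text
clock: 18.15
ee_pos: [0.4501, 0.0724, 0.3705]
ee_rot: [-3.021, -0.139, -0.823]
wrist_force: [-0.3, 1.3, -1.8]
opening: 0.0281
```

Emit:
servo_tool(moves=[0.61,0.06,-0.79,0,0,0,1,0.61,0.06,-0.79,0,0,0,1,0,0,0,0,0,0,1])

```text
clock: 18.4
ee_pos: [0.4514, 0.0727, 0.3693]
ee_rot: [-3.02, -0.14, -0.824]
wrist_force: [-1.8, 0.3, 0.4]
opening: 0.0279
```

Emit:
servo_tool(moves=[0.61,0.06,-0.79,0,0,0,1,0.61,0.06,-0.79,0,0,0,1,0,0,0,0,0,0,1])

```text
clock: 18.65
ee_pos: [0.4526, 0.0728, 0.3677]
ee_rot: [-3.02, -0.139, -0.824]
wrist_force: [-2.9, -0.1, 2.3]
opening: 0.0277
```

Emit:
servo_tool(moves=[0.61,0.06,-0.79,0,0,0,1,0.3,0.03,-0.4,0,0,0,1,0,0,0,0,0,0,1,0,0,0,0,0,0,1])

```text
clock: 18.98
ee_pos: [0.4535, 0.0728, 0.3666]
ee_rot: [-3.02, -0.139, -0.824]
wrist_force: [-3.3, -0.8, 2.2]
opening: 0.0279
```

```bash
python3 al2.py w17; python3 see.py g6;python3 - <<'E'
from plant import r
import numpy as np
f=[]
for i in range(5): f.append(r.observe()["wrist_force"]); r.read_camera("wrist")
f=np.array(f)-[0.2,0,-1.4];print(f, f.mean(0)@[-.6127,-.0604,.788])
E
```

```text
18.9833 [0.4535 0.0728 0.3666] [-3.3167 -0.8256  2.2472] [ 0.4586  0.0408 -0.8378  0.8025 -0.2767  0.4716]
along n0 -7.3776904071720235 lateral [-0.4236  0.279  -0.3081] want rotvec [-0.0001  0.0071  0.0002] dev deg 7.609271159977681
[[278.8917 212.2427]
 [278.4    209.8469]
 [278.5455 212.7475]]
19.0333 [0.4535 0.0728 0.3666] [-3.0203 -0.1392 -0.8238] [-3.6763 -0.3461  1.9223]
scene [[277.9, 194.8], [296.6, 235.1]]
side [[297.3, 186.5], [313.1, 207.5]]
[[-3.50802699  0.1327752   3.25603581]
 [-4.14625087 -0.46742395  3.9572387 ]
 [-4.88696326 -0.61832771  4.1481418 ]
 [-4.35449938 -0.74456331  3.73857617]
 [-3.89581608  0.1454521   4.3399109 ]] 5.630275334818397
```

View pics/w17z.png

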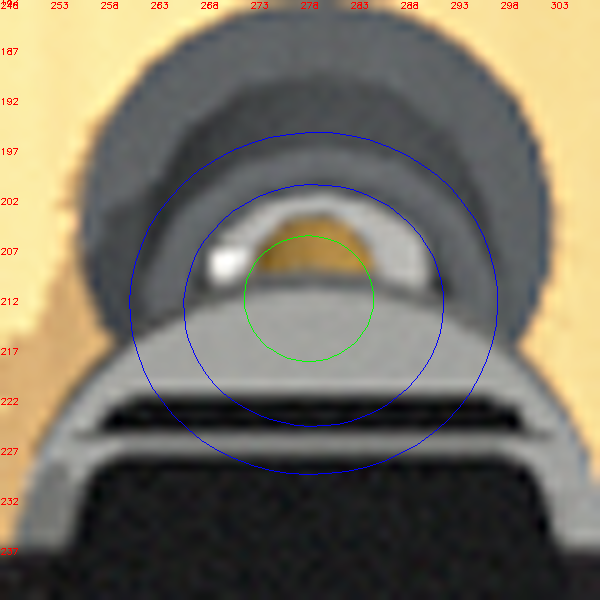

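View pics/g6.png

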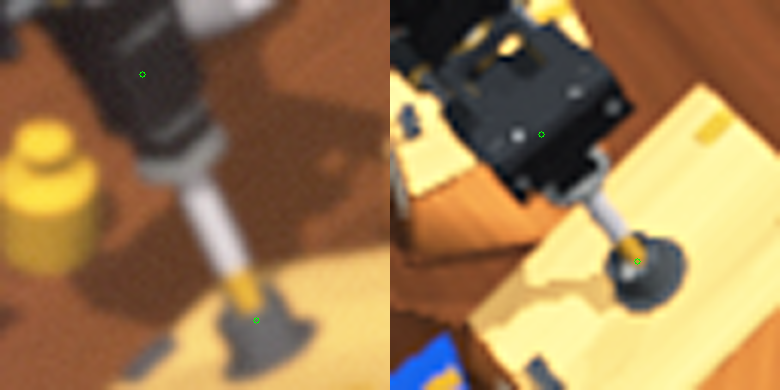

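Emit:
servo_tool(moves=[0.2,0,-0.25,0,0,0,1,0,0,0,0,0,0,1,0,0,0,0,0,0,1,0,0,0,0,0,0,1,0,0,0,0,0,0,1,0,0,0,0,0,0,1,0,0,0,0,0,0,1])

```text
clock: 19.97
ee_pos: [0.4536, 0.0729, 0.3662]
ee_rot: [-3.02, -0.139, -0.824]
wrist_force: [-3.3, -0.8, 2.6]
opening: 0.0281
```

Emit:
servo_tool(moves=[-6,-0.6,8,0,0,0,1,-12,-1,20,0,0,0,1,-6,-1,30,0,0,0,1,0,0,10,0,0,0,1,0,0,0,0,0,0,1])

```text
clock: 20.38
ee_pos: [0.4301, 0.0711, 0.4371]
ee_rot: [-3.014, -0.14, -0.831]
wrist_force: [0.8, 0.5, -1.6]
opening: 0.0279
```

```bash
cat > ret.py <<'E'
from h import *
from plant import r
o,R=st(r)
print(o["clock"],o["ee_pos"],o["q"])
x=np.array([R[0,0],R[1,0],0]);x/=np.linalg.norm(x)
print("yaw now",np.degrees(np.arctan2(x[1],x[0])))
for yaw in(np.arctan2(x[1],x[0]),np.radians(-9.7)):
    X=np.array([np.cos(yaw),np.sin(yaw),0]);Z=np.array([0,0,-1.]);T=np.column_stack([X,np.cross(Z,X),Z])
    print("rot",(Ro.from_matrix(T)*Ro.from_matrix(R).inv()).as_rotvec())
print("d to above fork",(np.array([.4617,-.3807,.46])-o["ee_pos"])*1e3)
E
python3 ret.py
```

```text
20.3833 [0.4301 0.0711 0.4371] [ 0.5651 -0.0777 -0.692   0.5043 -0.5296  0.7148]
yaw now 5.534677461200018
rot [-0.0378  0.5364  0.0039]
rot [ 0.0337  0.5382 -0.2556]
d to above fork [  31.6092 -451.8329   22.9433]
```

Emit:
servo_tool(moves=[4,-10,30,0.0042,0.0673,-0.032,1,4,-20,30,0.0042,0.0673,-0.032,1,4,-30,10,0.0042,0.0673,-0.032,1,4,-35,0,0.0042,0.0673,-0.032,1,4,-35,0,0.0042,0.0673,-0.032,1,4,-35,0,0.0042,0.0673,-0.032,1,4,-35,0,0.0042,0.0673,-0.032,1,4,-35,0,0.0042,0.0673,-0.032,1])

```text
clock: 21.05
ee_pos: [0.4618, -0.1669, 0.5022]
ee_rot: [3.127, -0.27, -0.02]
wrist_force: [1.3, -0.3, -1.2]
opening: 0.0279
```

Emit:
servo_tool(moves=[0,-36,0,0,0,0,1,0,-36,0,0,0,0,1,0,-36,0,0,0,0,1,0,-36,0,0,0,0,1,0,-36,0,0,0,0,1,0,-36,0,0,0,0,1,0,0,0,0,0,0,1])

```text
clock: 21.63
ee_pos: [0.4617, -0.3863, 0.4998]
ee_rot: [3.126, -0.276, -0.019]
wrist_force: [0.9, -0.2, -1.6]
opening: 0.0278
```

```bash
python3 ret.py
```

```text
21.6333 [ 0.4617 -0.3863  0.4998] [-0.4266  0.2994  0.1146  0.0073 -1.3965  1.8199]
yaw now -10.098297919392392
rot [ 0.0022 -0.0126 -0.    ]
rot [ 0.0023 -0.0125  0.0069]
d to above fork [  0.0322   5.6461 -39.7568]
```

Emit:
servo_tool(moves=[0,5.6,-22,0.0023,-0.0125,0.0069,1,0,0,-22,0,0,0,1,0,0,0,0,0,0,1,0,0,0,0,0,0,1,0,0,0,0,0,0,1])

```text
clock: 22.05
ee_pos: [0.462, -0.3755, 0.4603]
ee_rot: [3.13, -0.254, 0.008]
wrist_force: [0.4, 0.4, -0.7]
opening: 0.0281
```

```bash
python3 ret.py; python3 see.py g7; python3 look.py w18; python3 -c "
import cv2
im=cv2.imread('pics/w18.png')[140:240,210:350];cv2.imwrite('pics/w18z.png',cv2.resize(im,None,fx=5,fy=5,interpolation=cv2.INTER_CUBIC))"
```

```text
22.05 [ 0.462  -0.3755  0.4603] [-0.4108  0.3005  0.0231 -0.0007 -1.288   1.8196]
yaw now -9.294195266366735
rot [0.0016 0.0052 0.    ]
rot [ 0.0016  0.0052 -0.0071]
d to above fork [-0.3133 -5.2361 -0.3482]
22.05 [ 0.462  -0.3755  0.4603] [ 3.1301 -0.2544  0.0084] [ 0.4158  0.3696 -0.6568]
scene [[87.2, 263.9], [107.3, 302.1]]
side [[348.3, 274.7], [343.8, 309.2]]
22.15 [ 0.462  -0.3753  0.4615] [ 3.1297 -0.2541  0.0121] [ 0.548   0.3196 -1.5513]
```

View pics/g7.png

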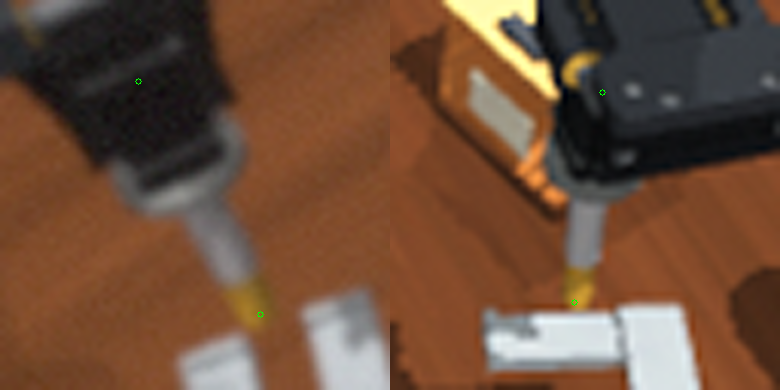

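View pics/w18z.png

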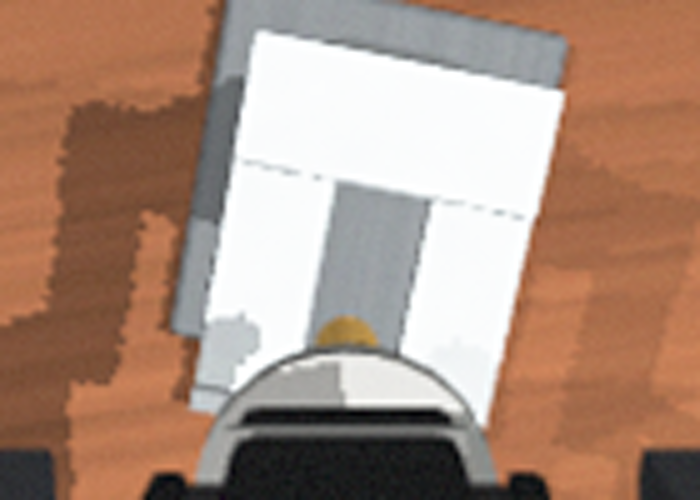

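Emit:
servo_tool(moves=[-0.3,-5.2,0,0.0016,0.0052,-0.007,1,0,0,0,0,0,0,1,0,0,0,0,0,0,1,0,0,0,0,0,0,1])

```text
clock: 22.53
ee_pos: [0.4613, -0.3804, 0.4604]
ee_rot: [-3.129, 0.266, -0.001]
wrist_force: [-0.3, 0.8, -2.3]
opening: 0.028
```

```bash
python3 ret.py
```

```text
22.5333 [ 0.4613 -0.3804  0.4604] [-0.4194  0.3061  0.0314 -0.0012 -1.2957  1.8212]
yaw now -9.701886358830457
rot [-0.0009  0.0008 -0.    ]
rot [-0.0009  0.0008  0.    ]
d to above fork [ 0.4123 -0.2598 -0.3553]
```

Emit:
servo_tool(moves=[0.3,-0.2,-15,0,0,0,1,0,0,-15,0,0,0,1,0,0,-15,0,0,0,1,0,0,-10,0,0,0,1,0,0,0,0,0,0,1])

```text
clock: 22.95
ee_pos: [0.4612, -0.3802, 0.4026]
ee_rot: [-3.127, 0.266, 0.006]
wrist_force: [-0.4, -0.3, -2.1]
opening: 0.028
```

Emit:
servo_tool(moves=[0,0,-15,0,0,0,1,0,0,-15,0,0,0,1,0,0,-15,0,0,0,1,0,0,-15,0,0,0,1,0,0,0,0,0,0,1,0,0,0,0,0,0,1])

```text
clock: 23.45
ee_pos: [0.4618, -0.3807, 0.3455]
ee_rot: [-3.13, 0.265, 0.0]
wrist_force: [-0.4, -0.4, -0.8]
opening: 0.0278
```

```bash
python3 ret.py; python3 see.py g8; python3 look.py w19; python3 -c "
import cv2
im=cv2.imread('pics/w19.png')[140:240,210:350];cv2.imwrite('pics/w19z.png',cv2.resize(im,None,fx=5,fy=5,interpolation=cv2.INTER_CUBIC))"
```

```text
23.45 [ 0.4618 -0.3807  0.3455] [-0.4193  0.3873 -0.1443 -0.0007 -1.0396  1.8216]
yaw now -9.675182640079559
rot [-0.0008 -0.0001  0.    ]
rot [-0.0008 -0.0001 -0.0004]
d to above fork [ -0.14     0.0371 114.5252]
23.45 [ 0.4618 -0.3807  0.3455] [-3.1297  0.2649  0.0003] [-0.3966 -0.4202 -0.8072]
scene [[103.5, 300.6], [120.3, 331.8]]
side [[344.4, 308.5], [340.2, 338.5]]
23.55 [ 0.4622 -0.3809  0.3469] [ 3.1299 -0.2647  0.0045] [ 0.6728  0.4778 -1.3361]
```

View pics/g8.png

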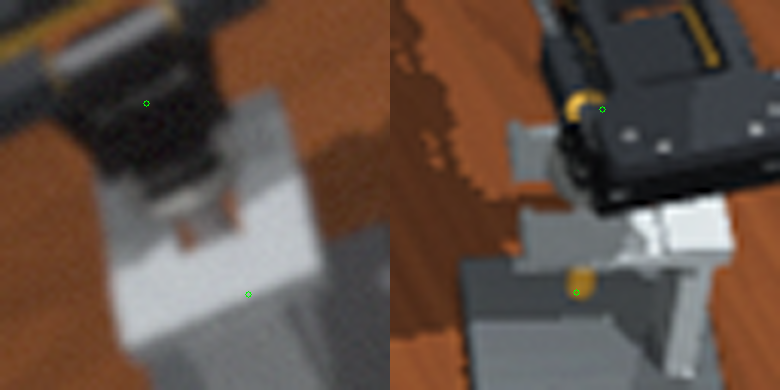

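View pics/w19z.png

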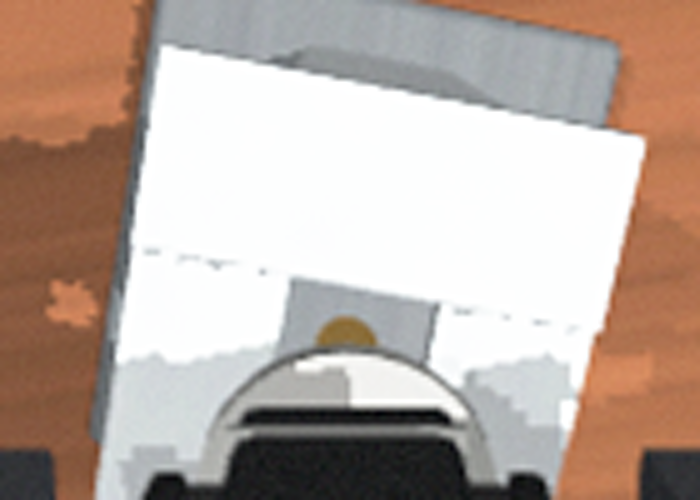

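Emit:
servo_tool(moves=[0,0,-6,0,0,0,1,0,0,-5,0,0,0,1,0,0,0,0,0,0,1,0,0,0,0,0,0,1])

```text
clock: 23.93
ee_pos: [0.4615, -0.3805, 0.3337]
ee_rot: [-3.129, 0.265, 0.001]
wrist_force: [-0.0, 0.1, -1.3]
opening: 0.0277
```

Emit:
servo_tool(moves=[0,0,-1,0,0,0,1,0,0,-1,0,0,0,1,0,0,0,0,0,0,1,0,0,0,0,0,0,1])

```text
clock: 24.27
ee_pos: [0.4616, -0.3806, 0.3322]
ee_rot: [-3.129, 0.265, -0.001]
wrist_force: [0.3, -0.1, -1.6]
opening: 0.0279
```

Emit:
servo_tool(moves=[0,0,-1,0,0,0,1,0,0,0,0,0,0,1,0,0,0,0,0,0,1])

```text
clock: 24.52
ee_pos: [0.4617, -0.3806, 0.3317]
ee_rot: [-3.13, 0.265, -0.002]
wrist_force: [0.1, 0.3, 0.7]
opening: 0.0277
```

Emit:
servo_tool(moves=[0,0,-1,0,0,0,1,0,0,0,0,0,0,1,0,0,0,0,0,0,1])

```text
clock: 24.77
ee_pos: [0.4617, -0.3805, 0.3317]
ee_rot: [-3.13, 0.265, -0.002]
wrist_force: [-1.4, 1.8, 6.5]
opening: 0.0279
```

Emit:
servo_tool(moves=[0,0,0.8,0,0,0,1,0,0,0,0,0,0,0.2,0,0,0,0,0,0,0,0,0,0,0,0,0,-0.3,0,0,0,0,0,0,-0.6,0,0,0,0,0,0,-1,0,0,0,0,0,0,-1,0,0,0,0,0,0,-1])

```text
clock: 25.43
ee_pos: [0.4616, -0.3806, 0.3309]
ee_rot: [-3.129, 0.265, -0.0]
wrist_force: [-0.4, 0.7, 0.2]
opening: 0.0668
```

Emit:
servo_tool(moves=[0,0,0,0,0,0,-1,0,0,0,0,0,0,-1,0,0,0,0,0,0,-1,0,0,0,0,0,0,-1,0,0,0,0,0,0,-1,0,0,0,0,0,0,-1])

```text
clock: 25.93
ee_pos: [0.4616, -0.3806, 0.331]
ee_rot: [-3.129, 0.265, -0.001]
wrist_force: [-0.1, 0.2, -0.1]
opening: 0.0868
```

Open and clear; lift straight up and move back for a check.

Emit:
servo_tool(moves=[0,0,15,0,0,0,-1,0,0,25,0,0,0,-1,0,0,30,0,0,0,-1,-10,0,30,0,0,0,-1,-20,0,0,0,0,0,-1,-20,0,0,0,0,0,-1,0,0,0,0,0,0,-1,0,0,0,0,0,0,-1])

```text
clock: 26.6
ee_pos: [0.4109, -0.3805, 0.4315]
ee_rot: [-3.129, 0.266, -0.002]
wrist_force: [0.3, -0.3, 0.2]
opening: 0.0869
```

```bash
python3 look.py w20
python3 - <<'E'
from h import *
from plant import r
import cv2
T=[]
for c,x,y in(("scene",60,250),("side",290,270)):
    im=r.read_camera(c);cv2.imwrite(f"pics/end_{c}.png",im);T.append(cv2.resize(im[y:y+130,x:x+130],(390,390),interpolation=cv2.INTER_CUBIC))
cv2.imwrite("pics/end.png",np.hstack(T))
a=cv2.imread("pics/side0.png").astype(int);b=cv2.imread("pics/end_side.png").astype(int)
for n,(x,y,w,h) in dict(jar=(380,285,40,50),weight=(245,215,25,30),pan=(198,193,42,28)).items():
    print(n,np.abs(a-b)[y:y+h,x:x+w].mean())
E
```

```text
26.6 [ 0.4109 -0.3805  0.4315] [-3.1295  0.2665 -0.0021] [ 0.3102 -0.3198  0.1947]
jar 0.9078333333333334
weight 9.554222222222222
pan 0.7760770975056689
```

View pics/end.png

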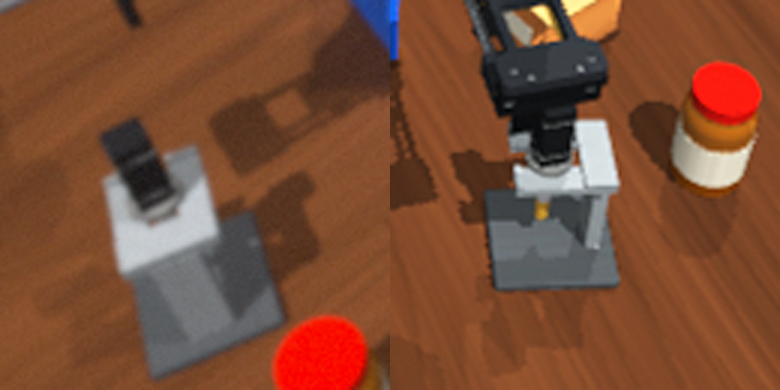

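View pics/w20.png

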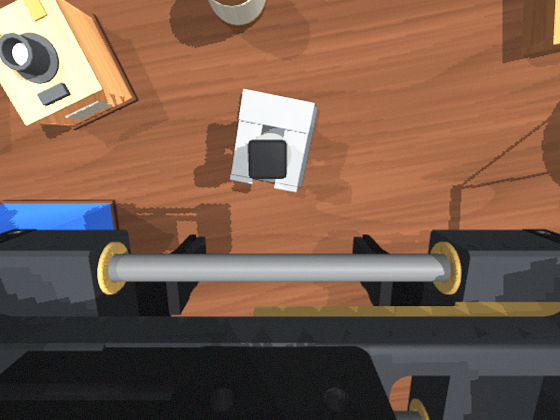

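Run:
```python
import cv2,numpy as np
T=[]
for c,x,y in(("scene",240,190),("side",225,200)):
    for f in(f"pics/{c}0.png",f"pics/end_{c}.png"): T.append(cv2.resize(cv2.imread(f)[y:y+48,x:x+48],(195,195)))
cv2.imwrite("pics/wt.png",np.hstack(T))
```

```text
(no output)
```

View pics/wt.png

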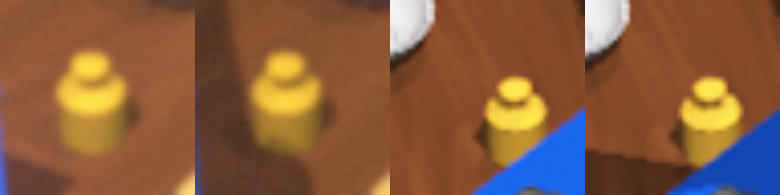

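The weight hasn't moved; the image difference there is the arm's shadow. I'm handing in.

```bash
python3 -c "
from plant import r
print(r.close_job())"
```

```text
the job is handed in; nothing more can be done
None
```

I read all three contacts in order (small, medium, large), hung the wand back in its fork and let go. The job was handed in at about 27 s of the 67 s. `close_job` gives no verdict, so the points below are from my own measurements.

- **Contact depth:** there is no direct reading of the contacts. From the force I estimate each was pushed in about 3.5–4.5 mm and held for at least 0.6 s.
- **Force on the bins:** about 6 N at most, against the 15 N limit, for every reading I took. I only saw values at the end of each move.
- **Angle on the large bin:** the wand was about 7.6° off square there, because joint 5 reaches its limit at the full 38° tilt. That is inside the 15° allowed. The small and medium bins were within about 0.5°.
- **Wand back in its stand:** the tool seated at the same height as when it first gripped the wand (0.3317 m), so the wand did not slip. The last pictures show it upright in the fork.
- **Gripper:** it is open and lifted about 100 mm clear, with the wrist force near zero.
- **Bystanders:** the jar and pan are unchanged in the last pictures. The weight's automatic image comparison disagreed (9.6 against under 1 for the other two), but side-by-side crops show it has not moved; a shadow falls across it.

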